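# Send a soap order to the pick-up bay

## Task

A refill-shop order has to go out: first clear the way by pushing the wide glass jar that stands before the blue pick-up bay onto its round cork mat, so that its whole base is on the cork. Then take every soap carton out of the dark crate and put it in the plywood order tray, each one resting on the tray's floor and none on top of another, and only then push the loaded tray into the bay, under the shelf, straight and fully home against the end stop. Slide the jar and the tray along the counter without lifting or tipping them, and leave the other bottles, tins and tools where they are.

Things in the scene. Friction and masses are not known exactly. Their poses are not given: they have to be found in the camera images.
- tray: loose open plywood order tray, 206 long (its y) x 154 wide (its x) x 40 mm high, walls and floor 6 mm thick, 0.45 kg; origin under the centre of its floor. Too wide to grasp across: push it by its walls.
- bay: fixed blue pick-up bay. Origin on the counter where the tray's origin lies when home; the tray enters along the bay's +y. Side rails 40 mm high, inner faces at x = +-87 mm, y = -85 to 113 mm, with flared ends opening to x = +-110 mm at y = -121 mm; an end stop with its face at y = 104 mm. A tray at home has its near end wall at y = -103 mm and 10 mm play each side.
- bay_shelf (a point): centre of the underside of the fixed wooden shelf that bridges the bay, 115 mm above the counter; axes as the bay's. The shelf is 230 (x) x 100 (y) x 18 mm and carries three fixed bottles reaching 98 mm above this point.
- jar: loose low wide glass jar of white cream with a black lid, 100 mm diameter, 65 mm high, 0.6 kg, standing in front of the bay's mouth; origin under its centre. Too wide to grasp.
- mat: round cork mat with a thin black rim, 160 mm diameter cork, flat (1 mm, no step to push over), fixed on the counter; origin at its centre. The jar's place.
- crate: fixed open dark wooden crate of soap cartons, 230 (its x) x 158 (its y) x 46 mm high, walls and floor 6 mm; origin under its centre. Cartons stand in it in up to 3 columns along x (62 mm apart) and 2 rows along y (70 mm apart).
- carton1: white soap carton with green top and dots, 30 (its x) x 62 (its y) x 50 mm (its z) when upright, 90 g; origin at its CENTRE (25 mm above its underside). It starts upright in the crate; None if this order has no such carton.
- carton2: white soap carton with blue top and dots, 30 (its x) x 62 (its y) x 50 mm (its z) when upright, 90 g; origin at its CENTRE (25 mm above its underside). It starts upright in the crate; None if this order has no such carton.
- carton3: white soap carton with red top and dots, 30 (its x) x 62 (its y) x 50 mm (its z) when upright, 90 g; origin at its CENTRE (25 mm above its underside). It starts upright in the crate; None if this order has no such carton.
- carton4: white soap carton with yellow top and dots, 30 (its x) x 62 (its y) x 50 mm (its z) when upright, 90 g; origin at its CENTRE (25 mm above its underside). It starts upright in the crate; None if this order has no such carton.
- carton5: white soap carton with orange top and dots, 30 (its x) x 62 (its y) x 50 mm (its z) when upright, 90 g; origin at its CENTRE (25 mm above its underside). It starts upright in the crate; None if this order has no such carton.
- carton6: white soap carton with green top and dots, 30 (its x) x 62 (its y) x 50 mm (its z) when upright, 90 g; origin at its CENTRE (25 mm above its underside). It starts upright in the crate; None if this order has no such carton.
- amber_bottle: bystander, loose, to be left alone: amber bottle, 54 mm diameter, 130 mm high; origin under its centre.
- white_bottle: bystander, loose, to be left alone: white bottle with orange cap, 60 mm diameter, 140 mm high; origin under its centre.
- small_jar: bystander, loose, to be left alone: small glass jar with black lid, 60 mm diameter, 60 mm high; origin under its centre.
- tin: bystander, loose, to be left alone: flat aluminium tin, 68 mm diameter, 28 mm high; origin under its centre.
- scoop: bystander, loose, to be left alone: steel spoon, 170 mm long, lying along its x; origin under its centre.
- green_bottle: bystander, loose, to be left alone: green bottle, 52 mm diameter, 120 mm high; origin under its centre.

How it is judged:
By the outcome, as a careful person would: the job done as asked, in the order asked, and still so for the second after the job is handed in, with the robot touching nothing.
Of carton1, carton2, carton3, carton4, carton5, carton6 only 4 to 6 are there at a start; the rules pass over those that are not, and their reading is None.
At some moment in a run one of tray may be knocked a few centimetres aside while the robot is not near it.
Once in a run the grip may slacken for a moment while it holds something.
It also fails if it takes over 210 s, if anything falls off the work surface, if the arm or the gripper's body presses on something with over 40 N, if the wrist force passes 120 N, or if a joint passes its speed limit or range.

## Robot

A 7-joint arm with a two-finger parallel gripper is mounted at the origin on the work surface. World frame = base frame: x ahead of the robot, y to its left, z up, the work surface at z = 0. Lengths are in m, angles in degrees, forces in N, time in s.
With the tool pointing down it reaches from about 0.425 to 0.875 m from the base axis. Payload 4.7 kg.
Tool frame: the origin (TCP) lies at the centre of the arm's flange, where the gripper is bolted on; the fingertips stand 182 mm ahead of it and the grasp point (between the pads) lies 164 mm ahead of it (env.grip_depth is the distance from the TCP to the grasp point, in m); z points along the fingers, y is the line along which they close (so a half turn about z gives the same grasp; the last joint's range is limited). The gripper opens to 87 mm and grips with 3 to 60 N. Pads are 19 mm wide; open, the fingers measure 117 mm over their backs; the gripper's body (75 mm by 190 mm) begins 51 mm behind the grasp point.
Start: joints at [0.808, 18.392, -4.016, 83.108, 1.295, 78.541, -3.26], TCP at [0.65, -0, 0.405] pointing down, gripper open.
Joint ranges: [-163.93, 163.93], [-17.29, 119.83], [-79.2, 71.16], [3.27, 140.29], [-89.18, 269.18], [5.43, 117.66], [-154.24, 154.24]. Speed limits (degrees/s): [147.25, 147.25, 180, 180, 180, 180, 180].

## Interface

Orientations are given as [roll, pitch, yaw] about the fixed x, y, z axes, in that order (R = Rz(yaw) Ry(pitch) Rx(roll)).
In Python, from cell import env gives the robot as it stands. The module is installed in compiled form; this text tells all that it offers.
- The arm moves only by the tool send_rows, never from a script. Its arguments are lists of equal length, an entry for each row: "xyz": the shift along the tool's x, y, z in m, a list of three; "rotation": the turn, a rotation vector about the tool's x, y, z in rad, a list of three; "jaw": the opening, from 0 (shut) to 1 (fully open). A call has 1 to 20 rows; each row shifts and turns the commanded pose from where the row before left it, along the tool's axes as they then stand; what a row does not reach is not made up. A row lasts 1/10 s, in which the tool goes at most 50 mm and 8.59 degrees, less where a joint would pass 70% of its speed; a pose out of reach is approached as far as the arm can. A call is refused whole if a number of a shift passes 0.05 or a number of a turn 0.15, either way. A call with a gripper value outside its range is refused whole. The fingers move at their own pace and stop on an object; "newtons" is the grip in N (left out, the last holds). Time passes only in rows, so rows that do not move let the fingers close. It gives the time, the measured TCP pose, the force, the opening and the grip force at its end, in the units of the state.
- env.get_obs(): the state, without advancing time (a new reading comes with each control period).
- env.read_camera(name): name is "scene" or "side" or "wrist"; returns a dict with "image" (400x640x3 uint8, blue, green, red), "fx", "fy", "cx", "cy" (pixels), "R" (3x3) and "t" (3): a world point X has camera coordinates R X + t. Camera axes: x right, y down, z forward; pixel columns grow to the right and rows downward; lengths in m; the calibration is good to about 2 mm. A picture is of the moment at which its call begins. There is no depth.
- env.sign_off(): hands the job in; it is judged then, once.
The state is a dict: "time_s": time; "qpos": joint angles; "joint_velocities": joint speeds; "effort": joint torques, N m; "tool_pos": TCP position; "tool_rot": TCP orientation; "force": force on the tool from outside, world axes, zero at the start; "wrist_torque": the same for the moment, N m; "grip_width": finger opening in m; "grasp_force": force on a finger pad.
Only numpy, scipy, OpenCV 4.12 (cv2) and the standard library are available. Lean on these libraries where they do the work, as an engineer would, in place of code of your own. Each camera call takes 0.05 s, during which the arm holds its last target. There are 200 camera calls.

## Working session

There is one attempt and no reset: what is moved stays moved. The work goes in short steps, Python scripts to look and compute and a tool call to move; the robot and the scene stay as the last step left them, time stands still between calls to the robot, and variables do not carry over. Pictures are saved under pics/ and viewed, at most 14 in all, crops included, and the job is handed in when it is done.

Besides the shell and the picture viewer there is one more tool, called as name(argument=value, ...), one argument or row to a line, values as JSON. send_rows: Moves the arm, as the interface text tells. Its arguments: {"type":"object","properties":{"xyz":{"type":"array"},"rotation":{"type":"array"},"jaw":{"type":"array"},"newtons":{"type":"number"}},"required":["xyz","rotation","jaw"]}

```bash
mkdir -p pics; ls; python3 - <<'E'
from cell import env
import cv2
o=env.get_obs(); print(o["tool_pos"],o["tool_rot"],o["time_s"],env.grip_depth)
for n in ("scene","side"):
    c=env.read_camera(n); cv2.imwrite(f"pics/{n}0.png",cv2.resize(c["image"],(800,500),interpolation=cv2.INTER_CUBIC)); print(n,c["fx"],c["cx"],c["cy"],c["R"],c["t"])
E
```

```text
pics
[ 6.49800474e-01 -3.14993127e-05  4.03641566e-01] [-1.79889420e+02  5.48439444e-03  9.00014778e+01] 0.0 0.1635
scene 367.4925858712713 324.8825515408764 194.48546911234823 [[ 0.18935645  0.98189866  0.0043778 ]
 [ 0.79867347 -0.15142534 -0.58240111]
 [-0.57119596  0.11377784 -0.81288977]] [-0.11204581 -0.35166119  1.37072608]
side 416.8717215576588 319.4529366704279 205.7690142423053 [[ 0.91138013 -0.41132473 -0.01407941]
 [-0.28083809 -0.59652268 -0.75185813]
 [ 0.30085916  0.6891826  -0.65917457]] [-0.46827346  0.21026736  1.04485944]
```

View pics/scene0.png

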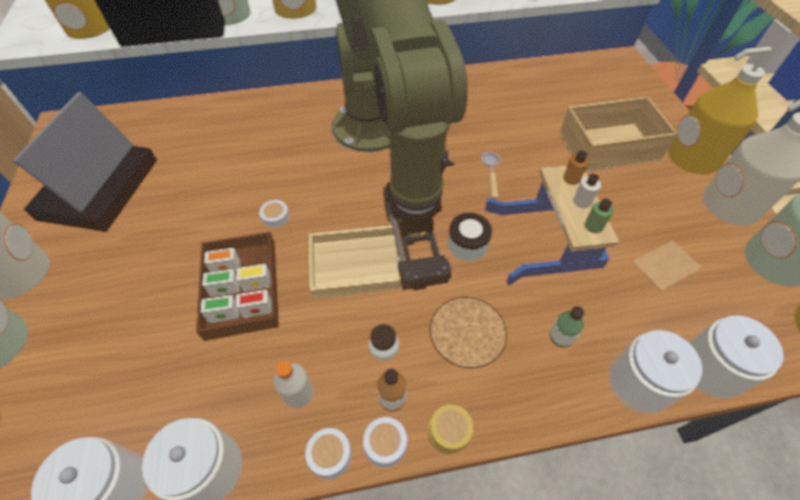

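View pics/side0.png

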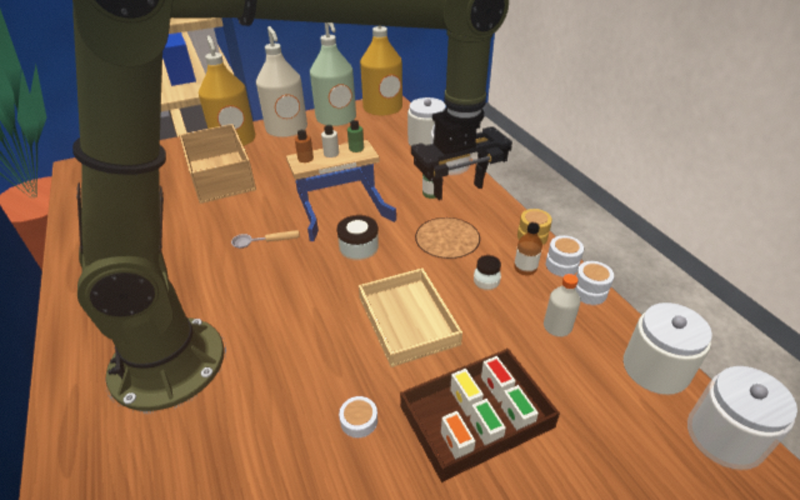

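The scene picture shows five cartons (orange, two green, yellow, red) in the crate at about (237,285). The tray is at (355,260), the jar at (470,233), the mat at (468,331) and the bay at (560,220).

```bash
cat > h.py <<'E'
from cell import env
import numpy as np, cv2
from scipy.optimize import least_squares
from scipy.spatial.transform import Rotation as Rn
def cam(n): return env.read_camera(n)
def w(c,u,v,z=0.):
    """world point at height z seen at pixel u,v"""
    d=c["R"].T@np.array([(u-c["cx"])/c["fx"],(v-c["cy"])/c["fy"],1]); o=-c["R"].T@c["t"]
    return (o+d*(z-o[2])/d[2])[:2]
def pr(c,X):
    p=np.atleast_2d(X)@c["R"].T+c["t"]; return np.c_[c["fx"]*p[:,0]/p[:,2]+c["cx"],c["fy"]*p[:,1]/p[:,2]+c["cy"]]
def crop(c,x0,y0,x1,y1,s,f):
    cv2.imwrite(f"pics/{f}.png",cv2.resize(c["image"][y0:y1,x0:x1],None,fx=s,fy=s,interpolation=cv2.INTER_CUBIC))
def rect(L,W,z): return np.array([[a*L/2,b*W/2,z] for a,b in((1,1),(-1,1),(-1,-1),(1,-1))])
def place(p,P): 
    a=np.radians(p[2]); R=np.array([[np.cos(a),-np.sin(a),0],[np.sin(a),np.cos(a),0],[0,0,1]]); return P@R.T+[p[0],p[1],0]
def fit(obs,p0):
    """obs: list of (cam, local pts Nx3, pixels Nx2) -> x,y,yaw deg"""
    f=lambda p: np.concatenate([(pr(c,place(p,P))-np.array(q)).ravel() for c,P,q in obs])
    r=least_squares(f,p0,x_scale=[.01,.01,1],loss="soft_l1"); return r.x,np.abs(f(r.x)).max()
E
python3 - <<'E'
from h import *
s=cam("scene"); d=cam("side"); wr=cam("wrist")
for n,u,v,z in(("crate",237,285,.04),("tray",355,260,.03),("jar",470,228,.065),("mat",468,331,0),("green",567,335,.03),("smallj",384,335,.06),("amber",392,385,.06),("white",292,385,.06),("tin?",273,210,.03),("spoon",492,180,0),("bayshelf",578,210,.133),("railL",490,205,.04),("railR",515,275,.04)):
    print(n,w(s,u*.8,v*.8,z).round(3))
crop(s,150,175,300,275,5.3,"s1"); crop(s,340,110,500,280,3.5,"s2"); cv2.imwrite("pics/w0.png",wr["image"])
E
```

```text
crate [ 0.515 -0.361]
tray [ 0.492 -0.1  ]
jar [0.477 0.173]
mat [0.698 0.115]
green [0.758 0.306]
smallj [ 0.701 -0.066]
amber [ 0.802 -0.068]
white [ 0.767 -0.25 ]
tin? [ 0.306 -0.281]
spoon [0.283 0.296]
bayshelf [0.522 0.398]
railL [0.398 0.249]
railR [0.604 0.244]
```

View pics/s1.png

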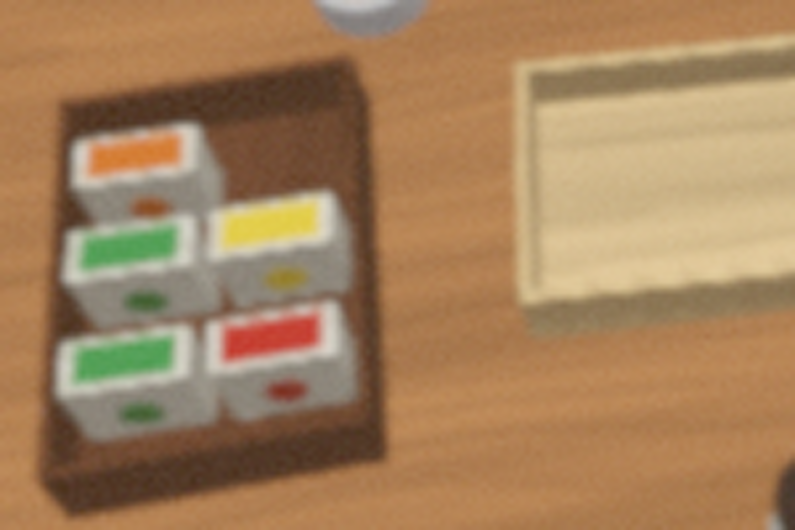

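View pics/s2.png

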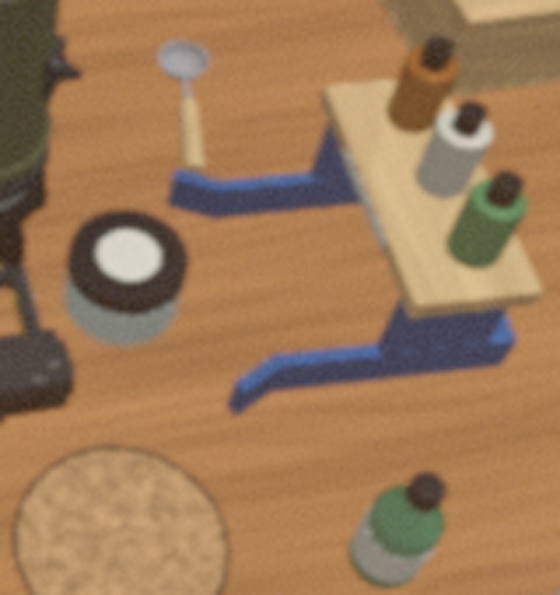

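View pics/w0.png

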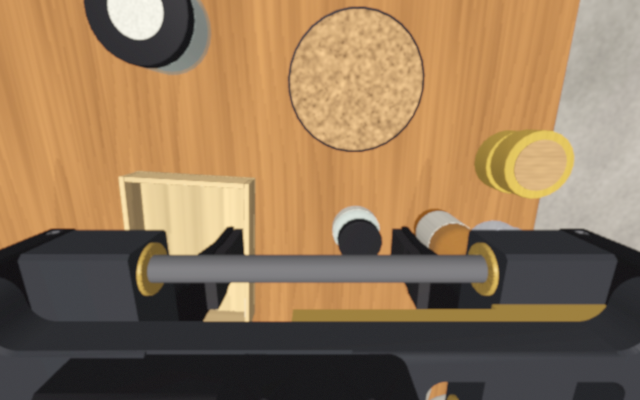

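Crop s1 shows the carton labels and the tray's left end. Crop s2 shows the jar lid centred at about (127,258) and the bay rails. The wrist view shows the mat centred at (357,79) and the tray's end corners at (121,177) and (254,181).

```bash
python3 - <<'E'
from h import *
s=cam("scene"); d=cam("side"); wr=cam("wrist")
print("mat",w(wr,357,79,.001),"mat scene",w(s,468*.8,331*.8,.001))
print("jar",w(s,340+127/3.5,110+261/3.5,.065), "side",w(d,357*.8,230*.8,.065), "wrist", w(wr,140,13,.065))
print("tray end",w(wr,121,177,.04),w(wr,254,181,.04))
def labels(c,roi):
    x0,y0,x1,y1=roi; hsv=cv2.cvtColor(c["image"],cv2.COLOR_BGR2HSV)
    for n,(a,b) in dict(red=(0,5),orange=(7,14),yellow=(22,32),green=(50,75)).items():
        m=((hsv[...,0]>=a)&(hsv[...,0]<=b)&(hsv[...,1]>150)&(hsv[...,2]>120)).astype(np.uint8)
        q=np.zeros_like(m); q[y0:y1,x0:x1]=m[y0:y1,x0:x1]
        k,_,st,ce=cv2.connectedComponentsWithStats(q)
        for i in range(1,k):
            if st[i,4]>60: print(n,st[i,4],ce[i].round(1),w(c,*ce[i],.056).round(4))
labels(s,(155,195,220,275)); labels(d,(320,270,450,380))
crop(d,190,110,450,305,3,"d1")
E
```

```text
mat [0.69933022 0.11778483] mat scene [0.69846132 0.11443967]
jar [0.48439423 0.17151104] side [0.47405847 0.15705717] wrist [0.48216553 0.16894076]
tray end [0.41968461 0.00518369] [5.76375302e-01 3.21213912e-04]
red 81 [200.5 238.1] [ 0.5626 -0.3277]
orange 61 [175.1 203.7] [ 0.4381 -0.3981]
yellow 65 [200.4 216.9] [ 0.4957 -0.3284]
red 145 [399.  296.4] [ 0.5645 -0.3303]
orange 4911 [405.2 316.3] [ 0.5482 -0.3809]
orange 814 [329.4 361.2] [ 0.3533 -0.406 ]
orange 202 [366.4 343. ] [ 0.44   -0.4017]
yellow 141 [373.4 307.1] [ 0.4973 -0.3309]
green 122 [416.7 321.4] [ 0.5636 -0.4021]
green 133 [390.6 332.8] [ 0.498  -0.4022]
```

View pics/d1.png

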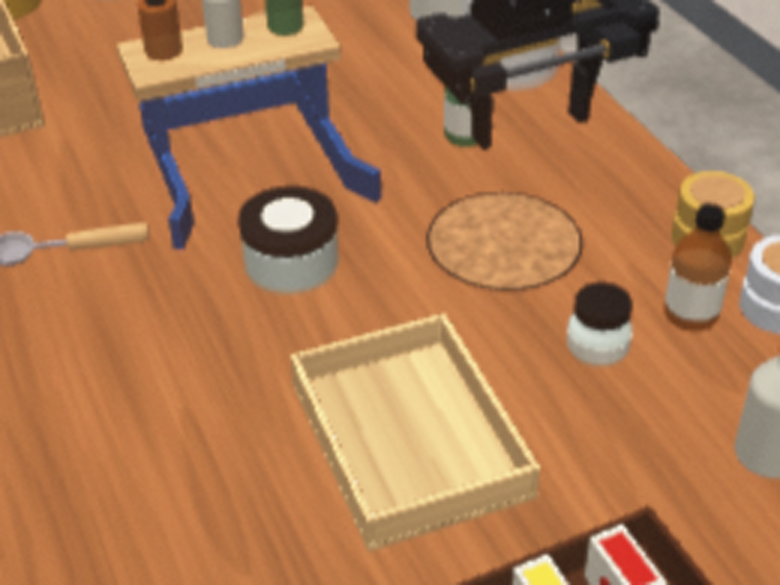

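The side crop shows the whole tray, with rim corners at (295,357), (444,319), (538,466) and (372,530). The jar's white label is at (288,214) and the bay's flare tips are at (180,203) and (375,172).

```bash
python3 - <<'E'
from h import *
s=cam("scene"); d=cam("side"); wr=cam("wrist")
D=lambda u,v:(190+u/3,110+v/3)
print("jar",w(s,340+129/3.5,110+255.5/3.5,.065),w(d,*D(288,214),.065))
R=rect(.154,.206,.04)
print("tray",fit([(d,R[[1,0,3,2]],[D(293,357),D(444,318),D(538,466),D(370,525)]),(wr,R[[1,0]],[(121,177),(254,181)])],[.49,-.1,0]))
B=np.array([[-.11,-.121,.04],[.11,-.121,.04],[-.087,-.085,.04],[.087,-.085,.04]])
S=np.array([[-.115,-.05,.133],[.115,-.05,.133]]) 
print("flare side",[w(d,*D(*p),.04).round(3) for p in((188,205),(379,172),(168,160))])
Sx=lambda u,v:(340+u/3.5,110+v/3.5)
print("scene flare",[w(s,*Sx(*p),.04).round(3) for p in((173,172),(233,387),(215,188),(275,356))])
print("shelf scene top",[w(s,*Sx(*p),.133).round(3) for p in((323,88),(412,303),(541,291))],"side",[w(d,*D(*p),.133).round(3) for p in((118,43),(340,45),(312,9))])
E
```

```text
jar [0.47918468 0.17467592] [0.47979467 0.16875364]
tray (array([ 0.49069326, -0.10192387, -3.31294624]), np.float64(3.165424067600611))
flare side [array([0.4  , 0.259]), array([0.606, 0.227]), array([0.404, 0.347])]
scene flare [array([0.378, 0.247]), array([0.603, 0.228]), array([0.403, 0.278]), array([0.582, 0.271])]
shelf scene top [array([0.387, 0.361]), array([0.61 , 0.347]), array([0.617, 0.446])] side [array([0.392, 0.455]), array([0.613, 0.344]), array([0.615, 0.433])]
```

```bash
cat >> h.py <<'E'
def to(x,y,z,yaw,n=None):
    """total tool turn (rotvec) and then shift in the turned tool's axes"""
    o=env.get_obs(); R0=Rn.from_euler("xyz",o["tool_rot"],degrees=True); R1=Rn.from_euler("xyz",[180,0,yaw],degrees=True)
    rv=(R0.inv()*R1).as_rotvec(); s=R1.inv().apply(np.array([x,y,z])-o["tool_pos"])
    print("turn",rv.round(4),"shift",s.round(4),"|s|",np.linalg.norm(s).round(3),"F",o["force"].round(1),"t",o["time_s"])
E
python3 -c "
from h import *
to(.417,.187,.30,165.9)"
```

```text
turn [-0.0000e+00  1.0000e-04 -1.3247e+00] shift [0.2715 0.1246 0.1048] |s| 0.317 F [0.2 0.9 0.4] t 0.55
```

send_rows(
  xyz=[
    [0,0,0],
    [0,0,0],
    [0,0,0],
    [0,0,0],
    [0,0,0],
    [0,0,0],
    [0,0,0],
    [0,0,0],
    [0,0,0],
    [0.034,0.0155,0.013],
    [0.034,0.0155,0.013],
    [0.034,0.0155,0.013],
    [0.034,0.0155,0.013],
    [0.034,0.0155,0.013],
    [0.034,0.0155,0.013],
    [0.034,0.0155,0.013],
    [0.034,0.0155,0.013],
    [0,0,0],
    [0,0,0],
  ],
  rotation=[
    [0,0,-0.147],
    [0,0,-0.147],
    [0,0,-0.147],
    [0,0,-0.147],
    [0,0,-0.147],
    [0,0,-0.147],
    [0,0,-0.147],
    [0,0,-0.147],
    [0,0,-0.147],
    [0,0,0],
    [0,0,0],
    [0,0,0],
    [0,0,0],
    [0,0,0],
    [0,0,0],
    [0,0,0],
    [0,0,0],
    [0,0,0],
    [0,0,0],
  ],
  jaw=[0.69,0.69,0.69,0.69,0.69,0.69,0.69,0.69,0.69,0.69,0.69,0.69,0.69,0.69,0.69,0.69,0.69,0.69,0.69],
)

```text
time_s: 2.45
tool_pos: [0.4163, 0.1873, 0.3009]
tool_rot: [-180.0, 0.1, 165.9]
force: [1.2, -0.1, 0.7]
grip_width: 0.0601
grasp_force: 0.0
```

```bash
python3 -c "
from h import *
o=env.get_obs(); print(o['tool_pos'],o['tool_rot'],o['grip_width'])
to(.417,.187,.197,165.9)
s=cam('scene');d=cam('side')
a=cv2.resize(s['image'][110:280,270:500],None,fx=2,fy=2);b=cv2.resize(d['image'][80:250,190:420],None,fx=2,fy=2)
cv2.imwrite('pics/j1.png',np.vstack([a,b])[:600])
wr=cam('wrist'); cv2.imwrite('pics/wj.png',wr['image'])
"
```

```text
[0.41631468 0.18732074 0.30091281] [-1.79979435e+02  5.25708438e-02  1.65918538e+02] 0.06005434959967075
turn [-0.0004  0.0009  0.0003] shift [-7.000e-04 -1.000e-04  1.039e-01] |s| 0.104 F [ 1.2 -0.1  0.7] t 2.45
```

View pics/j1.png

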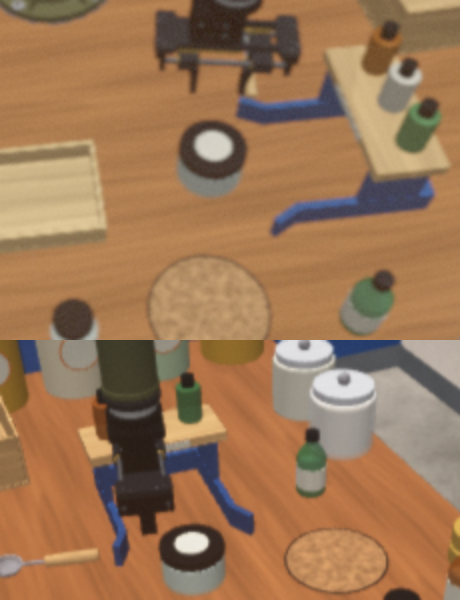

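The fork is lined up behind the jar and clear of the flare. I'll descend and push.

send_rows(
  xyz=[
    [0,0,0.026],
    [0,0,0.026],
    [0,0,0.026],
    [0,0,0.026],
    [0,0,0],
    [-0.01,0,0],
    [-0.01,0,0],
    [-0.01,0,0],
    [-0.01,0,0],
    [-0.01,0,0],
    [-0.01,0,0],
    [-0.01,0,0],
    [-0.01,0,0],
    [-0.01,0,0],
    [-0.01,0,0],
  ],
  rotation=[
    [0,0,0],
    [0,0,0],
    [0,0,0],
    [0,0,0],
    [0,0,0],
    [0,0,0],
    [0,0,0],
    [0,0,0],
    [0,0,0],
    [0,0,0],
    [0,0,0],
    [0,0,0],
    [0,0,0],
    [0,0,0],
    [0,0,0],
  ],
  jaw=[0.69,0.69,0.69,0.69,0.69,0.69,0.69,0.69,0.69,0.69,0.69,0.69,0.69,0.69,0.69],
)

```text
time_s: 4.1
tool_pos: [0.5141, 0.1627, 0.1976]
tool_rot: [180.0, -0.1, 165.8]
force: [-6.3, 1.1, 3.3]
grip_width: 0.0602
grasp_force: 3.1
```

send_rows(
  xyz=[
    [-0.01,0,0],
    [-0.01,0,0],
    [-0.01,0,0],
    [-0.01,0,0],
    [-0.01,0,0],
    [-0.01,0,0],
    [-0.01,0,0],
    [-0.01,0,0],
    [-0.01,0,0],
    [-0.01,0,0],
    [-0.008,0,0],
    [-0.006,0,0],
    [-0.005,0,0],
    [0,0,0],
  ],
  rotation=[
    [0,0,0],
    [0,0,0],
    [0,0,0],
    [0,0,0],
    [0,0,0],
    [0,0,0],
    [0,0,0],
    [0,0,0],
    [0,0,0],
    [0,0,0],
    [0,0,0],
    [0,0,0],
    [0,0,0],
    [0,0,0],
  ],
  jaw=[0.69,0.69,0.69,0.69,0.69,0.69,0.69,0.69,0.69,0.69,0.69,0.69,0.69,0.69],
)

```text
time_s: 5.5
tool_pos: [0.63, 0.1331, 0.1976]
tool_rot: [180.0, 0.0, 165.8]
force: [-3.8, 2.8, 2.0]
grip_width: 0.0601
grasp_force: 1.8
```

```bash
python3 -c "
from h import *
to(.651,.128,.197,165.9)
s=cam('scene');d=cam('side')
a=cv2.resize(s['image'][180:310,310:450],None,fx=3,fy=3);b=cv2.resize(d['image'][130:260,280:420],None,fx=3,fy=3)
cv2.imwrite('pics/j2.png',np.hstack([a,b])[:,:800])
"
```

```text
turn [ 0.0006  0.0006 -0.0021] shift [-0.0216  0.0002  0.0006] |s| 0.022 F [-3.8  2.8  2. ] t 5.5
```

View pics/j2.png

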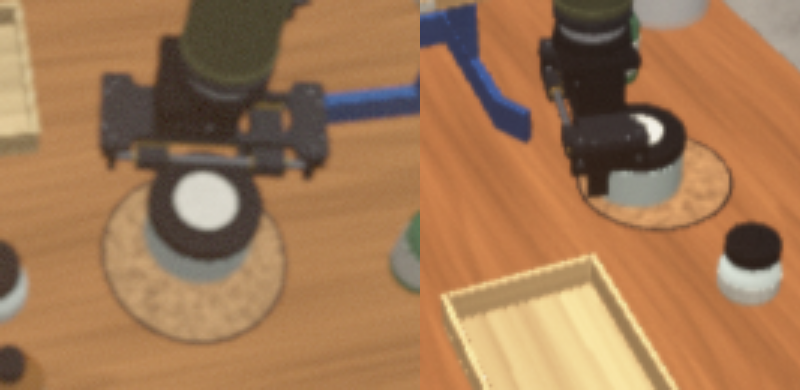

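The jar is on the cork but still about 20 mm short of centre, with its label at (205,199) in the left crop. I'll push on 20 mm, back off and go up.

send_rows(
  xyz=[
    [-0.006,0,0],
    [-0.006,0,0],
    [-0.005,0,0],
    [-0.004,0,0],
    [0,0,0],
    [0.015,0,0],
    [0.03,0,0],
    [0.02,0,-0.02],
    [0,0,-0.05],
    [0,0,-0.05],
    [0,0,-0.05],
    [0,0,-0.03],
  ],
  rotation=[
    [0,0,0],
    [0,0,0],
    [0,0,0],
    [0,0,0],
    [0,0,0],
    [0,0,0],
    [0,0,0],
    [0,0,0],
    [0,0,0],
    [0,0,0],
    [0,0,0],
    [0,0,0],
  ],
  jaw=[0.69,0.69,0.69,0.69,0.69,0.69,0.69,0.69,0.69,0.69,0.69,0.69],
)

```text
time_s: 6.8
tool_pos: [0.5876, 0.1434, 0.4025]
tool_rot: [179.8, 0.5, 165.7]
force: [0.2, -0.3, -0.7]
grip_width: 0.0603
grasp_force: 0.0
```

```bash
python3 -c "
from h import *
print('label before',w(cam('scene'),378.3,246.3,.065))
to(.50,-.37,.42,90); to(.50,.18,.42,90)
s=cam('scene'); c=s['image'][215:300,320:430].copy(); cv2.imwrite('pics/j3.png',cv2.resize(c,None,fx=5,fy=5))
"
```

```text
label before [0.67779668 0.1229637 ]
turn [0.0144 0.0087 1.3218] shift [-0.5138 -0.0885 -0.0132] |s| 0.522 F [2.1 0.9 2.5] t 6.85
turn [0.0144 0.0087 1.3218] shift [ 0.0362 -0.0885 -0.0132] |s| 0.096 F [2.1 0.9 2.5] t 6.85
```

View pics/j3.png

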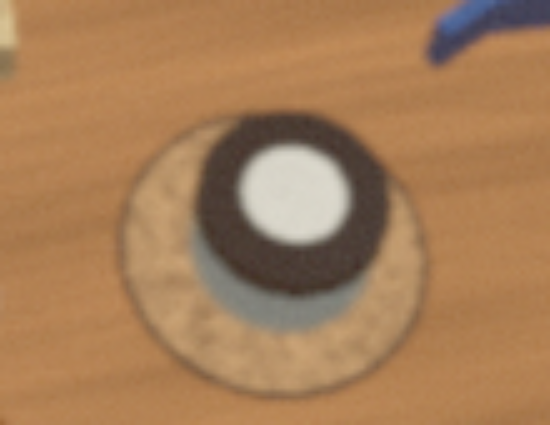

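The jar sits wholly on the cork, with its label at (295,195) and cork all round the base. Next I'll turn back to yaw 90 and look at the bay mouth from above.

send_rows(
  xyz=[
    [0,0,0],
    [0,0,0],
    [0,0,0],
    [0,0,0],
    [0,0,0],
    [0,0,0],
    [0,0,0],
    [0,0,0],
    [0,0,0],
    [0,-0.03,0],
    [0,-0.03,0],
    [0,-0.03,0],
    [0,0,0],
    [0,0,0],
    [0,0,0],
  ],
  rotation=[
    [0,0,0.147],
    [0,0,0.147],
    [0,0,0.147],
    [0,0,0.147],
    [0,0,0.147],
    [0,0,0.147],
    [0,0,0.147],
    [0,0,0.147],
    [0,0,0.147],
    [0,0,0],
    [0,0,0],
    [0,0,0],
    [0,0,0],
    [0,0,0],
    [0,0,0],
  ],
  jaw=[0.69,0.69,0.69,0.69,0.69,0.69,0.69,0.69,0.69,0.69,0.69,0.69,0.69,0.69,0.69],
)

```text
time_s: 8.4
tool_pos: [0.4973, 0.1434, 0.3968]
tool_rot: [179.9, 0.0, 89.9]
force: [0.2, 0.1, -0.7]
grip_width: 0.0602
grasp_force: 0.0
```

```bash
python3 -c "
from h import *
to(.50,-.46,.42,90)
c=cam('wrist'); cv2.imwrite('pics/wb.png',c['image']); np.savez('wb.npz',**{k:c[k] for k in ('R','t','fx','fy','cx','cy')})
"
```

```text
turn [ 0.0014  0.0002 -0.001 ] shift [-0.6034  0.0027 -0.0232] |s| 0.604 F [ 0.2  0.1 -0.7] t 8.4
```

View pics/wb.png

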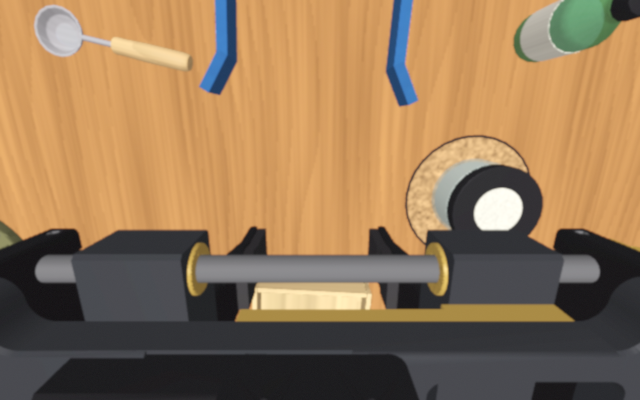

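```bash
python3 -c "
import cv2; i=cv2.imread('pics/wb.png'); a=i[0:110,190:250]; b=i[0:110,375:435]
cv2.imwrite('pics/wb2.png',cv2.resize(cv2.hconcat([a,b]),None,fx=5,fy=5,interpolation=cv2.INTER_CUBIC))"
```

```text
(no output)
```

View pics/wb2.png

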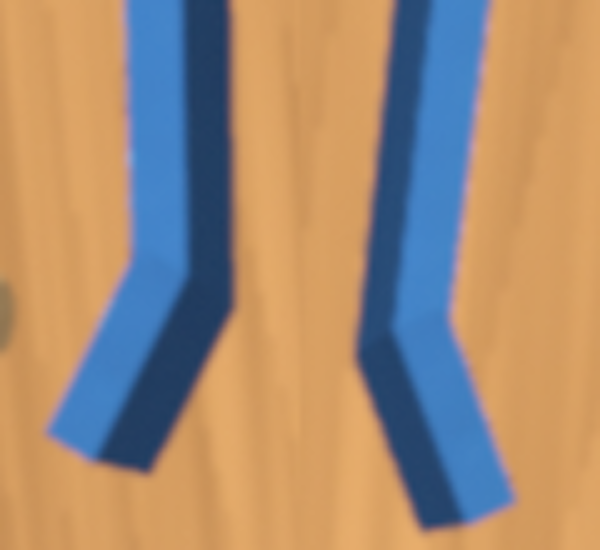

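send_rows(
  xyz=[
    [-0.04,0,0],
    [-0.04,0,0],
    [-0.04,0,0],
    [-0.04,0,0],
    [-0.04,0,0],
    [-0.04,0,0],
    [-0.04,0,0],
    [-0.04,0,0],
    [-0.04,0,0],
    [-0.04,0,0],
    [-0.04,0,0],
    [-0.04,0,0],
    [-0.04,0,0],
    [-0.04,0,0],
    [-0.04,0,0],
    [0,0,0],
    [0,0,0],
  ],
  rotation=[
    [0,0,0],
    [0,0,0],
    [0,0,0],
    [0,0,0],
    [0,0,0],
    [0,0,0],
    [0,0,0],
    [0,0,0],
    [0,0,0],
    [0,0,0],
    [0,0,0],
    [0,0,0],
    [0,0,0],
    [0,0,0],
    [0,0,0],
    [0,0,0],
    [0,0,0],
  ],
  jaw=[0.6,0.6,0.6,0.6,0.6,0.6,0.6,0.6,0.6,0.6,0.6,0.6,0.6,0.6,0.6,0.6,0.6],
)

```text
time_s: 10.15
tool_pos: [0.4961, -0.4576, 0.3955]
tool_rot: [-179.9, -0.0, 89.9]
force: [-0.3, 0.2, -0.7]
grip_width: 0.0522
grasp_force: 0.0
```

```bash
python3 -c "
from h import *
c=cam('wrist'); cv2.imwrite('pics/wc.png',c['image'])
np.savez('wc.npz',**{k:c[k] for k in ('R','t','fx','fy','cx','cy')}); to(.5,-.45,.3,90)
"
```

```text
turn [-0.0008 -0.0009 -0.0001] shift [0.0061 0.0031 0.0958] |s| 0.096 F [-0.   0.1  0.4] t 10.2
```

View pics/wc.png

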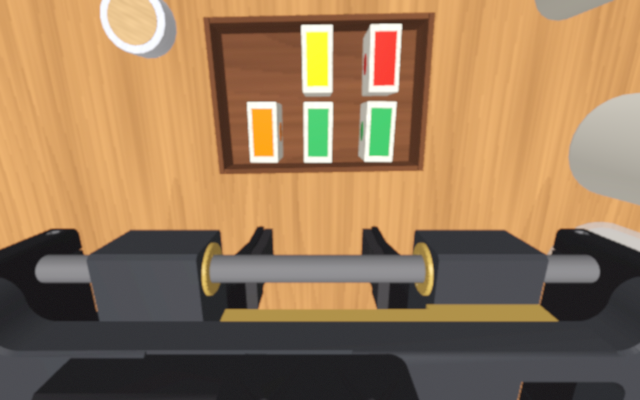

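The wrist view shows the five cartons nearly aligned: yellow (317,60), red (384,59), orange (263,132), and green at (318,132) and (380,132).

```bash
cat >> h.py <<'E'
def load(f): return dict(np.load(f))
def labels(c,im,z=.056,v1=230):
    hsv=cv2.cvtColor(im,cv2.COLOR_BGR2HSV); out=[]
    for n,(a,b) in dict(red=(0,5),orange=(12,19),yellow=(26,32),green=(50,75)).items():
        m=cv2.inRange(hsv,(a,170,120),(b,255,255)); m[v1:]=0
        k,_,st,ce=cv2.connectedComponentsWithStats(m)
        for i in range(1,k):
            if 250<st[i,4]<3000:
                q=np.argwhere(_==i)[:,::-1]; W=np.array([w(c,*p,z) for p in q]); e,v=np.linalg.eigh(np.cov((W-W.mean(0)).T)); d=v[:,1]; 
                a_=np.degrees(np.arctan2(d[1],d[0]))%180; out.append((n,st[i,4],ce[i].round(0),W.mean(0).round(4),a_.round(1)))
    return out
E
python3 -c "
from h import *
c=load('wc.npz'); im=cv2.imread('pics/wc.png')
hsv=cv2.cvtColor(im,cv2.COLOR_BGR2HSV); print([hsv[p] for p in ((132,263),(60,317),(59,384),(132,318))])
for l in labels(c,im): print(*l)
b=load('wb.npz')
P=np.array([[s*x,y,z] for s in(-1,1) for x,y in((.087,-.085),(.11,-.121)) for z in(0,.04)])
q=[(236.6,61.4),(227.4,54.4),(220,94.4),(209.4,92),(386.6,71),(393.6,65.4),(399.6,106),(408,104.4)]
p,e=fit([(b,P,q)],[.5,.36,-4]); print('bay',p,e); print((pr(b,place(p,P))-q).round(1).tolist())
"
```

```text
[array([ 18, 223, 255], dtype=uint8), array([ 30, 202, 255], dtype=uint8), array([  2, 198, 252], dtype=uint8), array([ 69, 162, 210], dtype=uint8)]
red 1000 [385.  58.] [ 0.5638 -0.3281] 90.2
orange 813 [262. 132.] [ 0.4394 -0.3994] 89.7
yellow 996 [317.  58.] [ 0.497  -0.3286] 90.3
bay [ 0.49813702  0.35815066 -3.48915009] 2.832885043044115
[[0.8, 1.0], [0.1, 1.0], [-1.5, -0.7], [-2.8, -1.4], [-1.3, 1.0], [0.2, 0.8], [1.0, -0.9], [2.7, -0.9]]
```

```bash
cat >> h.py <<'E'
def tray(show=None):
    c=cam("side"); im=c["image"]; hsv=cv2.cvtColor(cv2.GaussianBlur(im,(3,3),0),cv2.COLOR_BGR2HSV)
    m=cv2.inRange(hsv,(14,50,70),(30,175,255)); m[:180]=0; m[:,:240]=0
    m=cv2.morphologyEx(m,cv2.MORPH_OPEN,np.ones((3,3),np.uint8))
    k,L,st,ce=cv2.connectedComponentsWithStats(m); i=1+np.argmax(st[1:,4])
    cn,_=cv2.findContours((L==i).astype(np.uint8),cv2.RETR_EXTERNAL,cv2.CHAIN_APPROX_NONE); h=cv2.convexHull(cn[0])
    if show: v=im.copy(); cv2.drawContours(v,[h],-1,(255,0,0),1); cv2.imwrite(show,cv2.resize(v[170:330,220:460],None,fx=3,fy=3))
    box=np.vstack([rect(.154,.206,0),rect(.154,.206,.04)])
    cs=np.argwhere(L==i)[:,::-1]
    H=lambda p: cv2.convexHull(pr(c,place(p,box)).astype(np.float32))
    def f(p):
        q=H(p); return [cv2.pointPolygonTest(q,(float(a),float(b)),True) for a,b in h[:,0]]
    def g(p): 
        hh=h.astype(np.float32); q=H(p); return np.array(f(p)+[cv2.pointPolygonTest(hh,(float(a),float(b)),True) for a,b in q[:,0]])if 0 else np.array(f(p))
    N=cn[0][:,0]; 
    def g(p): q=H(p); hh=h.astype(np.float32); d=[cv2.pointPolygonTest(q,(float(a),float(b)),True) for a,b in N]; return np.array([x if abs(x)<6 else 0*x+6 for x in d])
    best=min((least_squares(g,[.49+dx,-.10+dy,a],x_scale=[.01,.01,1],diff_step=1e-3,loss="soft_l1") for dx in(-.03,0,.03) for dy in(-.03,0,.03) for a in(-8,1)),key=lambda r:r.cost)
    print("tray",best.x.round(4),"cost/pt",(best.cost/len(N)).round(2),"area",st[i,4])
E
python3 -c "
from h import *
tray('pics/t1.png')
to(.5635,-.3285,.2995,90)
"
```

```text
tray [ 0.4865 -0.1012 -2.6526] cost/pt 0.52 area 4503
turn [-0.0001 -0.001   0.0014] shift [0.1267 0.0662 0.0967] |s| 0.173 F [0.3 0.2 0.7] t 10.25
```

View pics/t1.png

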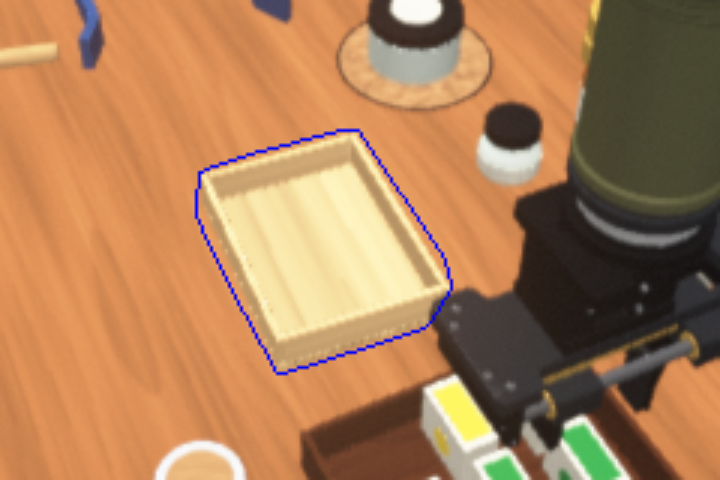

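The outline matches the tray. Its pose is about (0.489, -0.102), yaw -3°. First pick is the red carton.

send_rows(
  xyz=[
    [0.0317,0.0165,0.0242],
    [0.0317,0.0165,0.0242],
    [0.0317,0.0165,0.0242],
    [0.0317,0.0165,0.0242],
    [0,0,0],
    [0,0,0.025],
    [0,0,0.025],
    [0,0,0.025],
    [0,0,0.025],
    [0,0,0],
    [0,0,0],
    [0,0,0],
    [0,0,0],
    [0,0,0],
    [0,0,0],
  ],
  rotation=[
    [0,0,0],
    [0,0,0],
    [0,0,0],
    [0,0,0],
    [0,0,0],
    [0,0,0],
    [0,0,0],
    [0,0,0],
    [0,0,0],
    [0,0,0],
    [0,0,0],
    [0,0,0],
    [0,0,0],
    [0,0,0],
    [0,0,0],
  ],
  jaw=[0.52,0.52,0.52,0.52,0.52,0.52,0.52,0.52,0.52,0.52,0.2,0.2,0.2,0.2,0.2],
  newtons=25,
)

```text
time_s: 11.75
tool_pos: [0.5631, -0.3295, 0.2021]
tool_rot: [179.8, 0.1, 90.0]
force: [-1.6, 1.5, 7.1]
grip_width: 0.03
grasp_force: 25.0
```

send_rows(
  xyz=[
    [0,0,-0.02],
    [0,0,-0.025],
    [0,0,-0.03],
    [0,0,0],
    [0,0,0],
    [0,0,0],
    [0,0,0],
    [0,0,0],
    [0,0,0],
    [0,0,0],
    [0,0,0],
    [0,0,0],
    [0,0,0],
    [0,0,0],
    [0,0,0],
  ],
  rotation=[
    [0,0,0],
    [0,0,0],
    [0,0,0],
    [0,0,-0.138],
    [0,0,-0.138],
    [0,0,-0.138],
    [0,0,-0.138],
    [0,0,-0.138],
    [0,0,-0.138],
    [0,0,-0.138],
    [0,0,-0.138],
    [0,0,-0.138],
    [0,0,-0.138],
    [0,0,-0.138],
    [0,0,0],
  ],
  jaw=[0.2,0.2,0.2,0.2,0.2,0.2,0.2,0.2,0.2,0.2,0.2,0.2,0.2,0.2,0.2],
)

```text
time_s: 13.25
tool_pos: [0.5622, -0.3294, 0.275]
tool_rot: [180.0, 0.0, 177.0]
force: [-0.3, 0.9, -0.8]
grip_width: 0.0297
grasp_force: 25.0
```

```bash
cat >> h.py <<'E'
def slot(tr,a,b,z,yaw): 
    p=place(tr,np.array([[a,b,0]]))[0]; to(p[0],p[1],z,yaw)
E
python3 -c "
from h import *
tray(); print(env.get_obs()['grip_width'])
slot((.489,-.102,-3),.034,.055,.2745,177)
"
```

```text
tray [ 0.4873 -0.1018 -3.4637] cost/pt 0.11 area 4407
0.02993994128111001
turn [ 0.0001  0.0001 -0.0037] shift [0.051  0.2782 0.0005] |s| 0.283 F [ 0.7 -0.4 -0.1] t 13.3
```

send_rows(
  xyz=[
    [0.0064,0.0348,0],
    [0.0064,0.0348,0],
    [0.0064,0.0348,0],
    [0.0064,0.0348,0],
    [0.0064,0.0348,0],
    [0.0064,0.0348,0],
    [0.0064,0.0348,0],
    [0.0064,0.0348,0],
    [0,0,0],
    [0,0,0.025],
    [0,0,0.025],
    [0,0,0.015],
    [0,0,0.007],
    [0,0,0],
    [0,0,0],
  ],
  rotation=[
    [0,0,0],
    [0,0,0],
    [0,0,0],
    [0,0,0],
    [0,0,0],
    [0,0,0],
    [0,0,0],
    [0,0,0],
    [0,0,0],
    [0,0,0],
    [0,0,0],
    [0,0,0],
    [0,0,0],
    [0,0,0],
    [0,0,0],
  ],
  jaw=[0.2,0.2,0.2,0.2,0.2,0.2,0.2,0.2,0.2,0.2,0.2,0.2,0.2,0.2,0.2],
)

```text
time_s: 14.8
tool_pos: [0.5264, -0.0488, 0.2035]
tool_rot: [-180.0, 0.1, 176.9]
force: [-0.7, 0.3, -0.8]
grip_width: 0.0301
grasp_force: 25.0
```

send_rows(
  xyz=[
    [0,0,0.001],
    [0,0,0],
    [0,0,0],
    [0,0,0],
    [0,0,-0.02],
    [0,0,-0.03],
    [0,0,-0.035],
    [0,0,0],
    [0,0,0],
    [0,0,0],
    [0,0,0],
    [0,0,0],
    [0,0,0],
    [0,0,0],
    [0,0,0],
    [0,0,0],
    [0,0,0],
    [0,0,0],
    [0,0,0],
  ],
  rotation=[
    [0,0,0],
    [0,0,0],
    [0,0,0],
    [0,0,0],
    [0,0,0],
    [0,0,0],
    [0,0,0],
    [0,0,0.138],
    [0,0,0.138],
    [0,0,0.138],
    [0,0,0.138],
    [0,0,0.138],
    [0,0,0.138],
    [0,0,0.138],
    [0,0,0.138],
    [0,0,0.138],
    [0,0,0.138],
    [0,0,0.138],
    [0,0,0],
  ],
  jaw=[0.2,0.46,0.46,0.46,0.46,0.46,0.46,0.52,0.52,0.52,0.52,0.52,0.52,0.52,0.52,0.52,0.52,0.52,0.52],
)

```text
time_s: 16.7
tool_pos: [0.526, -0.0485, 0.2871]
tool_rot: [180.0, 0.0, 90.0]
force: [-0.2, -0.4, -0.6]
grip_width: 0.0452
grasp_force: 0.0
```

```bash
python3 -c "
from h import *
tray(); to(.497,-.3288,.30,90)
"
```

```text
tray [ 0.4869 -0.1022 -3.4663] cost/pt 1.0 area 3924
turn [0.0003 0.0001 0.003 ] shift [-0.2804 -0.029  -0.0129] |s| 0.282 F [-0.7 -0.4  0.1] t 16.75
```

send_rows(
  xyz=[
    [-0.035,-0.0036,-0.0016],
    [-0.035,-0.0036,-0.0016],
    [-0.035,-0.0036,-0.0016],
    [-0.035,-0.0036,-0.0016],
    [-0.035,-0.0036,-0.0016],
    [-0.035,-0.0036,-0.0016],
    [-0.035,-0.0036,-0.0016],
    [-0.035,-0.0036,-0.0016],
    [0,0,0],
    [0,0,0.025],
    [0,0,0.025],
    [0,0,0.025],
    [0,0,0.025],
    [0,0,0],
    [0,0,0],
    [0,0,0],
    [0,0,0],
    [0,0,0],
    [0,0,0],
  ],
  rotation=[
    [0,0,0],
    [0,0,0],
    [0,0,0],
    [0,0,0],
    [0,0,0],
    [0,0,0],
    [0,0,0],
    [0,0,0],
    [0,0,0],
    [0,0,0],
    [0,0,0],
    [0,0,0],
    [0,0,0],
    [0,0,0],
    [0,0,0],
    [0,0,0],
    [0,0,0],
    [0,0,0],
    [0,0,0],
  ],
  jaw=[0.52,0.52,0.52,0.52,0.52,0.52,0.52,0.52,0.52,0.52,0.52,0.52,0.52,0.52,0.2,0.2,0.2,0.2,0.2],
)

```text
time_s: 18.65
tool_pos: [0.4977, -0.3289, 0.2015]
tool_rot: [179.9, 0.1, 90.0]
force: [-0.1, 1.4, 6.9]
grip_width: 0.0301
grasp_force: 25.0
```

send_rows(
  xyz=[
    [0,0,-0.02],
    [0,0,-0.025],
    [0,0,-0.03],
    [0,0,0],
    [0,0,0],
    [0,0,0],
    [0,0,0],
    [0,0,0],
    [0,0,0],
    [0,0,0],
    [0,0,0],
    [0,0,0],
    [0,0,0],
    [0,0,0],
    [0,0,0],
  ],
  rotation=[
    [0,0,0],
    [0,0,0],
    [0,0,0],
    [0,0,-0.138],
    [0,0,-0.138],
    [0,0,-0.138],
    [0,0,-0.138],
    [0,0,-0.138],
    [0,0,-0.138],
    [0,0,-0.138],
    [0,0,-0.138],
    [0,0,-0.138],
    [0,0,-0.138],
    [0,0,-0.138],
    [0,0,0],
  ],
  jaw=[0.2,0.2,0.2,0.2,0.2,0.2,0.2,0.2,0.2,0.2,0.2,0.2,0.2,0.2,0.2],
)

```text
time_s: 20.15
tool_pos: [0.497, -0.3285, 0.2748]
tool_rot: [180.0, 0.0, 177.0]
force: [-1.1, 0.6, -0.9]
grip_width: 0.0298
grasp_force: 25.0
```

```bash
python3 -c "
from h import *
tray()
slot((.489,-.102,-3),-.034,.055,.2745,177)
"
```

```text
tray [ 0.4855 -0.1016 -4.0764] cost/pt 1.84 area 3480
turn [ 0.0002 -0.     -0.0035] shift [5.380e-02 2.808e-01 2.000e-04] |s| 0.286 F [-0.4  0.8 -0.9] t 20.2
```

send_rows(
  xyz=[
    [0.0067,0.0351,0],
    [0.0067,0.0351,0],
    [0.0067,0.0351,0],
    [0.0067,0.0351,0],
    [0.0067,0.0351,0],
    [0.0067,0.0351,0],
    [0.0067,0.0351,0],
    [0.0067,0.0351,0],
    [0,0,0],
    [0,0,0.025],
    [0,0,0.025],
    [0,0,0.015],
    [0,0,0.008],
    [0,0,0],
    [0,0,0],
  ],
  rotation=[
    [0,0,0],
    [0,0,0],
    [0,0,0],
    [0,0,0],
    [0,0,0],
    [0,0,0],
    [0,0,0],
    [0,0,0],
    [0,0,0],
    [0,0,0],
    [0,0,0],
    [0,0,0],
    [0,0,0],
    [0,0,0],
    [0,0,0],
  ],
  jaw=[0.2,0.2,0.2,0.2,0.2,0.2,0.2,0.2,0.2,0.2,0.2,0.2,0.2,0.2,0.2],
)

```text
time_s: 21.7
tool_pos: [0.4588, -0.0456, 0.2021]
tool_rot: [-180.0, 0.1, 176.9]
force: [-0.3, 0.5, -1.3]
grip_width: 0.0299
grasp_force: 25.0
```

send_rows(
  xyz=[
    [0,0,0],
    [0,0,0],
    [0,0,0],
    [0,0,0],
    [0,0,-0.02],
    [0,0,-0.03],
    [0,0,-0.035],
    [0,0,0],
    [0,0,0],
    [0,0,0],
    [0,0,0],
    [0,0,0],
    [0,0,0],
    [0,0,0],
    [0,0,0],
    [0,0,0],
    [0,0,0],
    [0,0,0],
    [0,0,0],
  ],
  rotation=[
    [0,0,0],
    [0,0,0],
    [0,0,0],
    [0,0,0],
    [0,0,0],
    [0,0,0],
    [0,0,0],
    [0,0,0.138],
    [0,0,0.138],
    [0,0,0.138],
    [0,0,0.138],
    [0,0,0.138],
    [0,0,0.138],
    [0,0,0.138],
    [0,0,0.138],
    [0,0,0.138],
    [0,0,0.138],
    [0,0,0.138],
    [0,0,0],
  ],
  jaw=[0.2,0.46,0.46,0.46,0.46,0.46,0.46,0.52,0.52,0.52,0.52,0.52,0.52,0.52,0.52,0.52,0.52,0.52,0.52],
)

```text
time_s: 23.6
tool_pos: [0.4585, -0.0452, 0.2869]
tool_rot: [180.0, 0.0, 90.0]
force: [-0.0, -0.2, 0.1]
grip_width: 0.0452
grasp_force: 0.0
```

```bash
python3 -c "
from h import *
tray(); to(.5636,-.402,.30,90)
"
```

```text
tray [ 0.487  -0.1022 -3.3933] cost/pt 1.79 area 3694
turn [0.0002 0.0001 0.0029] shift [-0.3567  0.1052 -0.0132] |s| 0.372 F [ 0.2 -0.2  0.3] t 23.65
```

send_rows(
  xyz=[
    [-0.0396,0.0117,-0.0014],
    [-0.0396,0.0117,-0.0014],
    [-0.0396,0.0117,-0.0014],
    [-0.0396,0.0117,-0.0014],
    [-0.0396,0.0117,-0.0014],
    [-0.0396,0.0117,-0.0014],
    [-0.0396,0.0117,-0.0014],
    [-0.0396,0.0117,-0.0014],
    [-0.0396,0.0117,-0.0014],
    [0,0,0],
    [0,0,0.025],
    [0,0,0.025],
    [0,0,0.025],
    [0,0,0.025],
    [0,0,0],
    [0,0,0],
    [0,0,0],
    [0,0,0],
    [0,0,0],
    [0,0,0],
  ],
  rotation=[
    [0,0,0],
    [0,0,0],
    [0,0,0],
    [0,0,0],
    [0,0,0],
    [0,0,0],
    [0,0,0],
    [0,0,0],
    [0,0,0],
    [0,0,0],
    [0,0,0],
    [0,0,0],
    [0,0,0],
    [0,0,0],
    [0,0,0],
    [0,0,0],
    [0,0,0],
    [0,0,0],
    [0,0,0],
    [0,0,0],
  ],
  jaw=[0.52,0.52,0.52,0.52,0.52,0.52,0.52,0.52,0.52,0.52,0.52,0.52,0.52,0.52,0.52,0.2,0.2,0.2,0.2,0.2],
)

```text
time_s: 25.65
tool_pos: [0.5643, -0.402, 0.2014]
tool_rot: [179.9, 0.1, 90.0]
force: [-1.6, 0.3, 5.5]
grip_width: 0.0297
grasp_force: 25.0
```

send_rows(
  xyz=[
    [0,0,-0.02],
    [0,0,-0.025],
    [0,0,-0.03],
    [0,0,0],
    [0,0,0],
    [0,0,0],
    [0,0,0],
    [0,0,0],
    [0,0,0],
    [0,0,0],
    [0,0,0],
    [0,0,0],
    [0,0,0],
    [0,0,0],
    [0,0,0],
  ],
  rotation=[
    [0,0,0],
    [0,0,0],
    [0,0,0],
    [0,0,-0.138],
    [0,0,-0.138],
    [0,0,-0.138],
    [0,0,-0.138],
    [0,0,-0.138],
    [0,0,-0.138],
    [0,0,-0.138],
    [0,0,-0.138],
    [0,0,-0.138],
    [0,0,-0.138],
    [0,0,-0.138],
    [0,0,0],
  ],
  jaw=[0.2,0.2,0.2,0.2,0.2,0.2,0.2,0.2,0.2,0.2,0.2,0.2,0.2,0.2,0.2],
)

```text
time_s: 27.15
tool_pos: [0.5635, -0.4018, 0.2741]
tool_rot: [180.0, -0.0, 177.0]
force: [-0.3, -0.7, -1.3]
grip_width: 0.03
grasp_force: 25.0
```

```bash
python3 -c "
from h import *
tray()
slot((.489,-.102,-3),.034,-.055,.2745,177)
"
```

```text
tray [ 0.4863 -0.1027 -2.8834] cost/pt 1.85 area 3800
turn [ 0.0004 -0.0001 -0.0035] shift [ 0.0561  0.2405 -0.0003] |s| 0.247 F [-0.9  0.1 -1.5] t 27.2
```

send_rows(
  xyz=[
    [0.008,0.0344,0],
    [0.008,0.0344,0],
    [0.008,0.0344,0],
    [0.008,0.0344,0],
    [0.008,0.0344,0],
    [0.008,0.0344,0],
    [0.008,0.0344,0],
    [0,0,0],
    [0,0,0.025],
    [0,0,0.025],
    [0,0,0.015],
    [0,0,0.008],
    [0,0,0],
    [0,0,0],
  ],
  rotation=[
    [0,0,0],
    [0,0,0],
    [0,0,0],
    [0,0,0],
    [0,0,0],
    [0,0,0],
    [0,0,0],
    [0,0,0],
    [0,0,0],
    [0,0,0],
    [0,0,0],
    [0,0,0],
    [0,0,0],
    [0,0,0],
  ],
  jaw=[0.2,0.2,0.2,0.2,0.2,0.2,0.2,0.2,0.2,0.2,0.2,0.2,0.2,0.2],
)

```text
time_s: 28.6
tool_pos: [0.521, -0.1585, 0.2018]
tool_rot: [-180.0, 0.1, 176.9]
force: [0.3, 0.5, -0.4]
grip_width: 0.0296
grasp_force: 25.0
```

send_rows(
  xyz=[
    [0,0,0],
    [0,0,0],
    [0,0,0],
    [0,0,0],
    [0,0,-0.02],
    [0,0,-0.03],
    [0,0,-0.035],
    [0,0,0],
    [0,0,0],
    [0,0,0],
    [0,0,0],
    [0,0,0],
    [0,0,0],
    [0,0,0],
    [0,0,0],
    [0,0,0],
    [0,0,0],
    [0,0,0],
    [0,0,0],
  ],
  rotation=[
    [0,0,0],
    [0,0,0],
    [0,0,0],
    [0,0,0],
    [0,0,0],
    [0,0,0],
    [0,0,0],
    [0,0,0.138],
    [0,0,0.138],
    [0,0,0.138],
    [0,0,0.138],
    [0,0,0.138],
    [0,0,0.138],
    [0,0,0.138],
    [0,0,0.138],
    [0,0,0.138],
    [0,0,0.138],
    [0,0,0.138],
    [0,0,0],
  ],
  jaw=[0.2,0.46,0.46,0.46,0.46,0.46,0.46,0.52,0.52,0.52,0.52,0.52,0.52,0.52,0.52,0.52,0.52,0.52,0.52],
)

```text
time_s: 30.5
tool_pos: [0.5206, -0.1582, 0.2865]
tool_rot: [180.0, 0.0, 90.0]
force: [0.2, 0.0, 0.0]
grip_width: 0.0448
grasp_force: 0.0
```

```bash
python3 -c "
from h import *
tray(); to(.498,-.402,.30,90)
"
```

```text
tray [ 0.4866 -0.1022 -3.5596] cost/pt 2.47 area 3028
turn [0.0002 0.0002 0.0031] shift [-0.2438 -0.0226 -0.0135] |s| 0.245 F [-0.8  0.2  1. ] t 30.55
```

send_rows(
  xyz=[
    [-0.0348,-0.0032,-0.0019],
    [-0.0348,-0.0032,-0.0019],
    [-0.0348,-0.0032,-0.0019],
    [-0.0348,-0.0032,-0.0019],
    [-0.0348,-0.0032,-0.0019],
    [-0.0348,-0.0032,-0.0019],
    [-0.0348,-0.0032,-0.0019],
    [0,0,0],
    [0,0,0.025],
    [0,0,0.025],
    [0,0,0.025],
    [0,0,0.025],
    [0,0,0],
    [0,0,0],
    [0,0,0],
    [0,0,0],
    [0,0,0],
    [0,0,0],
  ],
  rotation=[
    [0,0,0],
    [0,0,0],
    [0,0,0],
    [0,0,0],
    [0,0,0],
    [0,0,0],
    [0,0,0],
    [0,0,0],
    [0,0,0],
    [0,0,0],
    [0,0,0],
    [0,0,0],
    [0,0,0],
    [0,0,0],
    [0,0,0],
    [0,0,0],
    [0,0,0],
    [0,0,0],
  ],
  jaw=[0.52,0.52,0.52,0.52,0.52,0.52,0.52,0.52,0.52,0.52,0.52,0.52,0.52,0.2,0.2,0.2,0.2,0.2],
)

```text
time_s: 32.35
tool_pos: [0.4987, -0.4022, 0.2015]
tool_rot: [179.9, 0.1, 90.0]
force: [-0.2, -0.3, 5.4]
grip_width: 0.0297
grasp_force: 25.0
```

send_rows(
  xyz=[
    [0,0,-0.02],
    [0,0,-0.025],
    [0,0,-0.03],
    [0,0,0],
    [0,0,0],
    [0,0,0],
    [0,0,0],
    [0,0,0],
    [0,0,0],
    [0,0,0],
    [0,0,0],
    [0,0,0],
    [0,0,0],
    [0,0,0],
    [0,0,0],
  ],
  rotation=[
    [0,0,0],
    [0,0,0],
    [0,0,0],
    [0,0,-0.138],
    [0,0,-0.138],
    [0,0,-0.138],
    [0,0,-0.138],
    [0,0,-0.138],
    [0,0,-0.138],
    [0,0,-0.138],
    [0,0,-0.138],
    [0,0,-0.138],
    [0,0,-0.138],
    [0,0,-0.138],
    [0,0,0],
  ],
  jaw=[0.2,0.2,0.2,0.2,0.2,0.2,0.2,0.2,0.2,0.2,0.2,0.2,0.2,0.2,0.2],
)

```text
time_s: 33.85
tool_pos: [0.4979, -0.4019, 0.2745]
tool_rot: [180.0, 0.0, 177.0]
force: [0.1, 0.4, -1.1]
grip_width: 0.0299
grasp_force: 25.0
```

```bash
python3 -c "
from h import *
tray()
slot((.489,-.102,-3),-.034,-.055,.2745,177)
"
```

```text
tray [ 0.4864 -0.1023 -3.5786] cost/pt 2.48 area 3029
turn [ 0.0003  0.     -0.0036] shift [5.86e-02 2.44e-01 1.00e-04] |s| 0.251 F [ 0.5 -0.4 -1.2] t 33.9
```

send_rows(
  xyz=[
    [0.0084,0.0349,0],
    [0.0084,0.0349,0],
    [0.0084,0.0349,0],
    [0.0084,0.0349,0],
    [0.0084,0.0349,0],
    [0.0084,0.0349,0],
    [0.0084,0.0349,0],
    [0,0,0],
    [0,0,0.025],
    [0,0,0.025],
    [0,0,0.015],
    [0,0,0.008],
    [0,0,0],
    [0,0,0],
  ],
  rotation=[
    [0,0,0],
    [0,0,0],
    [0,0,0],
    [0,0,0],
    [0,0,0],
    [0,0,0],
    [0,0,0],
    [0,0,0],
    [0,0,0],
    [0,0,0],
    [0,0,0],
    [0,0,0],
    [0,0,0],
    [0,0,0],
  ],
  jaw=[0.2,0.2,0.2,0.2,0.2,0.2,0.2,0.2,0.2,0.2,0.2,0.2,0.2,0.2],
)

```text
time_s: 35.3
tool_pos: [0.4526, -0.1551, 0.202]
tool_rot: [-180.0, 0.0, 176.9]
force: [-0.1, 0.4, -0.9]
grip_width: 0.0301
grasp_force: 25.0
```

send_rows(
  xyz=[
    [0,0,0],
    [0,0,0],
    [0,0,0],
    [0,0,0],
    [0,0,-0.02],
    [0,0,-0.03],
    [0,0,-0.035],
    [0,0,0],
    [0,0,0],
    [0,0,0],
    [0,0,0],
    [0,0,0],
    [0,0,0],
    [0,0,0],
    [0,0,0],
    [0,0,0],
    [0,0,0],
    [0,0,0],
    [0,0,0],
  ],
  rotation=[
    [0,0,0],
    [0,0,0],
    [0,0,0],
    [0,0,0],
    [0,0,0],
    [0,0,0],
    [0,0,0],
    [0,0,0.138],
    [0,0,0.138],
    [0,0,0.138],
    [0,0,0.138],
    [0,0,0.138],
    [0,0,0.138],
    [0,0,0.138],
    [0,0,0.138],
    [0,0,0.138],
    [0,0,0.138],
    [0,0,0.138],
    [0,0,0],
  ],
  jaw=[0.2,0.46,0.46,0.46,0.46,0.46,0.46,0.52,0.52,0.52,0.52,0.52,0.52,0.52,0.52,0.52,0.52,0.52,0.52],
)

```text
time_s: 37.2
tool_pos: [0.4523, -0.1547, 0.2868]
tool_rot: [180.0, 0.0, 90.0]
force: [-0.4, -0.2, -0.4]
grip_width: 0.0453
grasp_force: 0.0
```

```bash
python3 -c "
from h import *
tray(); to(.4396,-.400,.30,90)
"
```

```text
tray [ 0.4871 -0.1023 -3.9172] cost/pt 2.75 area 1989
turn [0.0001 0.0001 0.003 ] shift [-0.2453 -0.0127 -0.0133] |s| 0.246 F [0.6 0.4 0.3] t 37.25
```

Last one in the crate is orange.

send_rows(
  xyz=[
    [-0.035,-0.0018,-0.0019],
    [-0.035,-0.0018,-0.0019],
    [-0.035,-0.0018,-0.0019],
    [-0.035,-0.0018,-0.0019],
    [-0.035,-0.0018,-0.0019],
    [-0.035,-0.0018,-0.0019],
    [-0.035,-0.0018,-0.0019],
    [0,0,0],
    [0,0,0.025],
    [0,0,0.025],
    [0,0,0.025],
    [0,0,0.025],
    [0,0,0],
    [0,0,0],
    [0,0,0],
    [0,0,0],
    [0,0,0],
    [0,0,0],
  ],
  rotation=[
    [0,0,0],
    [0,0,0],
    [0,0,0],
    [0,0,0],
    [0,0,0],
    [0,0,0],
    [0,0,0],
    [0,0,0],
    [0,0,0],
    [0,0,0],
    [0,0,0],
    [0,0,0],
    [0,0,0],
    [0,0,0],
    [0,0,0],
    [0,0,0],
    [0,0,0],
    [0,0,0],
  ],
  jaw=[0.52,0.52,0.52,0.52,0.52,0.52,0.52,0.52,0.52,0.52,0.52,0.52,0.52,0.2,0.2,0.2,0.2,0.2],
)

```text
time_s: 39.05
tool_pos: [0.4403, -0.4002, 0.2017]
tool_rot: [179.9, 0.1, 90.0]
force: [-0.9, -0.1, 6.4]
grip_width: 0.0296
grasp_force: 25.0
```

send_rows(
  xyz=[
    [0,0,-0.02],
    [0,0,-0.025],
    [0,0,-0.03],
    [0,0,0],
    [0,0,0],
    [0,0,0],
    [0,0,0],
    [0,0,0],
    [0,0,0],
    [0,0,0],
    [0,0,0],
    [0,0,0],
    [0,0,0],
    [0,0,0],
    [0,0,0],
  ],
  rotation=[
    [0,0,0],
    [0,0,0],
    [0,0,0],
    [0,0,-0.138],
    [0,0,-0.138],
    [0,0,-0.138],
    [0,0,-0.138],
    [0,0,-0.138],
    [0,0,-0.138],
    [0,0,-0.138],
    [0,0,-0.138],
    [0,0,-0.138],
    [0,0,-0.138],
    [0,0,-0.138],
    [0,0,0],
  ],
  jaw=[0.2,0.2,0.2,0.2,0.2,0.2,0.2,0.2,0.2,0.2,0.2,0.2,0.2,0.2,0.2],
)

```text
time_s: 40.55
tool_pos: [0.4396, -0.3998, 0.2749]
tool_rot: [180.0, 0.0, 177.0]
force: [-0.3, -0.6, -0.6]
grip_width: 0.0299
grasp_force: 25.0
```

```bash
python3 -c "
from h import *
tray()
slot((.489,-.102,-3),0,0,.2745,177)
s=cam('scene'); a=s['image'][185:275,150:330]; d=cam('side')['image'][195:345,260:440]
cv2.imwrite('pics/t2.png',np.vstack([cv2.resize(a,(540,270)),cv2.resize(d,(396,330)) if 0 else cv2.copyMakeBorder(cv2.resize(d,(396,330)),0,0,0,144,0)]))
"
```

```text
tray [ 0.4862 -0.1006 -3.4515] cost/pt 3.97 area 6738
turn [ 0.0002  0.0001 -0.0035] shift [-0.0338  0.3     0.0004] |s| 0.302 F [ 0.2 -0.1 -1.8] t 40.6
```

send_rows(
  xyz=[
    [-0.0042,0.0375,0],
    [-0.0042,0.0375,0],
    [-0.0042,0.0375,0],
    [-0.0042,0.0375,0],
    [-0.0042,0.0375,0],
    [-0.0042,0.0375,0],
    [-0.0042,0.0375,0],
    [-0.0042,0.0375,0],
    [0,0,0],
    [0,0,0.025],
    [0,0,0.025],
    [0,0,0.015],
    [0,0,0.008],
    [0,0,0],
    [0,0,0],
  ],
  rotation=[
    [0,0,0],
    [0,0,0],
    [0,0,0],
    [0,0,0],
    [0,0,0],
    [0,0,0],
    [0,0,0],
    [0,0,0],
    [0,0,0],
    [0,0,0],
    [0,0,0],
    [0,0,0],
    [0,0,0],
    [0,0,0],
    [0,0,0],
  ],
  jaw=[0.2,0.2,0.2,0.2,0.2,0.2,0.2,0.2,0.2,0.2,0.2,0.2,0.2,0.2,0.2],
)

```text
time_s: 42.2
tool_pos: [0.4895, -0.1022, 0.2024]
tool_rot: [-180.0, 0.1, 176.9]
force: [1.0, -0.2, -0.4]
grip_width: 0.0298
grasp_force: 25.0
```

send_rows(
  xyz=[
    [0,0,0],
    [0,0,0],
    [0,0,0],
    [0,0,0],
    [0,0,-0.02],
    [0,0,-0.03],
    [0,0,-0.035],
    [0,0,-0.025],
    [0,0,0],
    [0,0,0],
    [0,0,0],
    [0,0,0],
    [0,0,0],
    [0,0,0],
    [0,0,0],
    [0,0,0],
    [0,0,0],
    [0,0,0],
    [0,0,0],
  ],
  rotation=[
    [0,0,0],
    [0,0,0],
    [0,0,0],
    [0,0,0],
    [0,0,0],
    [0,0,0],
    [0,0,0],
    [0,0,0.138],
    [0,0,0.138],
    [0,0,0.138],
    [0,0,0.138],
    [0,0,0.138],
    [0,0,0.138],
    [0,0,0.138],
    [0,0,0.138],
    [0,0,0.138],
    [0,0,0.138],
    [0,0,0.138],
    [0,0,0],
  ],
  jaw=[0.2,0.46,0.46,0.46,0.46,0.46,0.46,0.9,0.9,0.9,0.9,0.9,0.9,0.9,0.9,0.9,0.9,0.9,0.9],
)

```text
time_s: 44.1
tool_pos: [0.4891, -0.1019, 0.3121]
tool_rot: [180.0, 0.0, 90.0]
force: [0.5, -0.6, -1.0]
grip_width: 0.0783
grasp_force: 0.0
```

```bash
python3 -c "
from h import *
tray(); to(.48,-.30,.38,90)
"
```

```text
tray [ 0.4867 -0.1027 -3.6667] cost/pt 2.46 area 2080
turn [0.0002 0.0002 0.0031] shift [-0.1981 -0.0091 -0.0679] |s| 0.21 F [-0.6 -0.1  0.4] t 44.15
```

send_rows(
  xyz=[
    [-0.0396,-0.0018,-0.0136],
    [-0.0396,-0.0018,-0.0136],
    [-0.0396,-0.0018,-0.0136],
    [-0.0396,-0.0018,-0.0136],
    [-0.0396,-0.0018,-0.0136],
    [0,0,0],
    [0,0,0],
  ],
  rotation=[
    [0,0,0],
    [0,0,0],
    [0,0,0],
    [0,0,0],
    [0,0,0],
    [0,0,0],
    [0,0,0],
  ],
  jaw=[0.9,0.9,0.9,0.9,0.9,0.9,0.9],
)

```text
time_s: 44.85
tool_pos: [0.4798, -0.301, 0.38]
tool_rot: [180.0, -0.0, 90.0]
force: [0.4, 0.5, 0.5]
grip_width: 0.0785
grasp_force: 0.0
```

```bash
python3 -c "
from h import *
c=cam('wrist'); cv2.imwrite('pics/wt.png',c['image'])
for l in labels(c,c['image']): print(*l)
v=np.vstack([c['image'][0:230,100:480],cam('side')['image'][175:345,250:440].repeat(2,0).repeat(2,1)])
cv2.imwrite('pics/wt2.png',v)
np.savez('wt.npz',**{k:c[k] for k in ('R','t','fx','fy','cx','cy')})
"
python3 -c "
from h import *
c=load('wt.npz'); im=cv2.imread('pics/wt.png'); hsv=cv2.cvtColor(im,cv2.COLOR_BGR2HSV)
for n,a,b in (('red',.034,.055),('yel',-.034,.055),('grB',.034,-.055),('grA',-.034,-.055),('or',0,0)):
    p=place((.4895,-.102,-3),np.array([[a,b,.056]])); q=pr(c,p)[0]; u,v=q.round().astype(int)
    print(n,q.round(), hsv[v,u] if 0<=u<640 and 0<=v<400 else None)
g=place((.489,-.102,-3.4),rect(.154,.206,.04)); print(pr(c,g).round(1).tolist())
"
```

```text
red [ 371. -106.] None
yel [ 290. -112.] None
grB [360.  40.] [ 69 156 206]
grA [286.  36.] [ 68 147 210]
or [327. -32.] None
[[424.7, -158.4], [241.6, -172.4], [243.1, 89.1], [393.8, 98.6]]
```

send_rows(
  xyz=[
    [0.04,0,0],
    [0.04,0,0],
    [0.03,0,0],
    [0,0,0],
    [0,0,0],
  ],
  rotation=[
    [0,0,0],
    [0,0,0],
    [0,0,0],
    [0,0,0],
    [0,0,0],
  ],
  jaw=[0.9,0.9,0.9,0.9,0.9],
)

```text
time_s: 45.45
tool_pos: [0.4802, -0.1881, 0.3799]
tool_rot: [-180.0, 0.1, 90.3]
force: [-0.8, -0.7, -0.1]
grip_width: 0.0779
grasp_force: 0.0
```

```bash
sed -i 's/(a,170,120)/(a,130,120)/' h.py; python3 -c "
from h import *
c=cam('wrist'); cv2.imwrite('pics/wt3.png',c['image'])
for l in labels(c,c['image']): print(*l)
np.savez('wt3.npz',**{k:c[k] for k in ('R','t','fx','fy','cx','cy')})
cv2.imwrite('pics/wt4.png',cv2.resize(np.hstack([c['image'][0:245,190:450],cv2.imread('pics/wt.png')[0:245,190:450]]),None,fx=1.53,fy=1.53))
"
```

```text
red 1267 [367.  42.] [ 0.527  -0.0483] 177.0
orange 1092 [326. 103.] [ 0.4901 -0.1017] 177.1
yellow 1296 [295.  38.] [ 0.4602 -0.0452] 177.1
green 857 [288. 157.] [ 0.4517 -0.1546] 177.2
green 849 [354. 160.] [ 0.5196 -0.1579] 176.8
```

View pics/wt4.png

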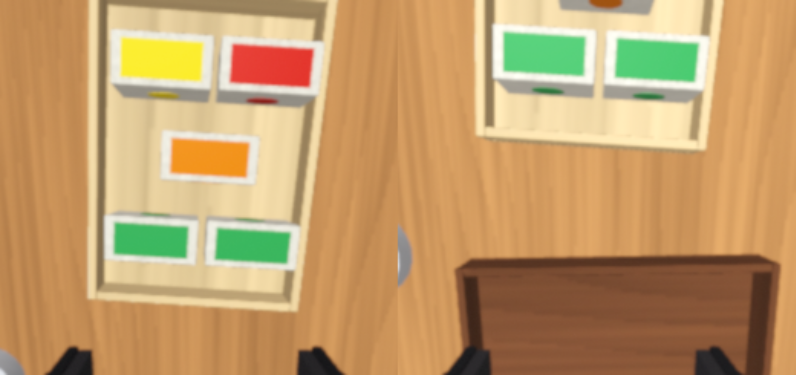

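The right crop shows the tray's near rim corners at (477,136) and (706,150). All five cartons lie flat and separate in the tray, and the crate's visible part is empty. The tray is about 17 mm off the bay axis and its yaw already matches the bay.

```bash
python3 -c "
from h import *
to(.479,-.232,.194,86.5)
"
```

```text
turn [-0.0003  0.0009  0.0631] shift [-0.0425  0.0016  0.1859] |s| 0.191 F [ 0.5  0.4 -0.2] t 45.5
```

send_rows(
  xyz=[
    [0,0,0],
    [-0.0425,0.0016,0],
    [0,0,0],
    [0,0,0.04],
    [0,0,0.04],
    [0,0,0.04],
    [0,0,0.04],
    [0,0,0.026],
    [0,0,0],
    [0.008,0,0],
    [0.008,0,0],
    [0.006,0,0],
    [0.006,0,0],
    [0.006,0,0],
    [0,0,0],
  ],
  rotation=[
    [0,0,0.0631],
    [0,0,0],
    [0,0,0],
    [0,0,0],
    [0,0,0],
    [0,0,0],
    [0,0,0],
    [0,0,0],
    [0,0,0],
    [0,0,0],
    [0,0,0],
    [0,0,0],
    [0,0,0],
    [0,0,0],
    [0,0,0],
  ],
  jaw=[0.9,0.9,0.9,0.9,0.9,0.9,0.9,0.9,0.9,0.9,0.9,0.9,0.9,0.9,0.9],
)

```text
time_s: 47.0
tool_pos: [0.4818, -0.199, 0.1957]
tool_rot: [179.8, 0.2, 86.4]
force: [-0.5, -3.9, 2.8]
grip_width: 0.0782
grasp_force: 1.7
```

send_rows(
  xyz=[
    [0.006,-0.0005,0],
    [0.009,-0.0009,0],
    [0.011,-0.001,0],
    [0.011,-0.001,0],
    [0.011,-0.001,0],
    [0.011,-0.001,0],
    [0.011,-0.001,0],
    [0.011,-0.001,0],
    [0.011,-0.001,0],
    [0.011,-0.001,0],
    [0.011,-0.001,0],
    [0.011,-0.001,0],
    [0.011,-0.001,0],
    [0.011,-0.001,0],
    [0.011,-0.001,0],
    [0.011,-0.001,0],
    [0.011,-0.001,0],
    [0.007,-0.0006,0],
    [0.004,0,0],
    [0,0,0],
  ],
  rotation=[
    [0,0,0],
    [0,0,0],
    [0,0,0],
    [0,0,0],
    [0,0,0],
    [0,0,0],
    [0,0,0],
    [0,0,0],
    [0,0,0],
    [0,0,0],
    [0,0,0],
    [0,0,0],
    [0,0,0],
    [0,0,0],
    [0,0,0],
    [0,0,0],
    [0,0,0],
    [0,0,0],
    [0,0,0],
    [0,0,0],
  ],
  jaw=[0.9,0.9,0.9,0.9,0.9,0.9,0.9,0.9,0.9,0.9,0.9,0.9,0.9,0.9,0.9,0.9,0.9,0.9,0.9,0.9],
)

```text
time_s: 49.0
tool_pos: [0.4771, -0.008, 0.1956]
tool_rot: [179.8, 0.2, 86.4]
force: [0.2, -6.9, 3.8]
grip_width: 0.0785
grasp_force: 3.2
```

```bash
cat >> h.py <<'E'
def inbay(bay=(.498,.358,-3.5)):
    a=np.radians(bay[2]); R=np.array([[np.cos(a),np.sin(a)],[-np.sin(a),np.cos(a)]])
    o=env.get_obs(); print("tool in bay",(R@(o["tool_pos"][:2]-bay[:2])).round(4),"F",o["force"].round(1))
    for n in("scene","side","wrist"):
        c=cam(n)
        for l in labels2(c): print(n,l[0],l[1],l[2].round(0),"bay",(R@(l[3]-bay[:2])).round(4),"yaw",(l[4]-180-bay[2]) if l[4]>90 else l[4]-bay[2])
def labels2(c):
    r=[]; hsv=cv2.cvtColor(c["image"],cv2.COLOR_BGR2HSV); 
    for n,(a,b) in dict(red=(0,5),orange=(7,19),yellow=(22,32),green=(50,75)).items():
        m=cv2.inRange(hsv,(a,130,110),(b,255,255)); k,L,st,ce=cv2.connectedComponentsWithStats(m)
        for i in range(1,k):
            if st[i,4]>40 and st[i,4]<3000:
                q=np.argwhere(L==i)[:,::-1]; W=np.array([w(c,*p,.056) for p in q]); M=W.mean(0)
                if abs(M[0]-.49)<.08 and -.22<M[1]<.47 and np.ptp(W,0).max()<.07:
                    e,v=np.linalg.eigh(np.cov((W-M).T)); d=v[:,1]; r.append((n,st[i,4],ce[i],M,np.degrees(np.arctan2(d[1],d[0]))%180))
    return r
E
python3 -c "
from h import *
inbay()"
```

```text
tool in bay [ 0.0015 -0.3666] F [ 0.2 -6.9  3.8]
scene red 68 [376. 198.] bay [ 0.0372 -0.1965] yaw 0.9068493779939217
scene orange 67 [354. 190.] bay [ 0.0035 -0.2522] yaw -1.0978627750798466
scene yellow 61 [371. 179.] bay [-0.0294 -0.1971] yaw -0.5209547330896953
side yellow 56 [280. 187.] bay [-0.03   -0.1986] yaw 4.4508658406072925
wrist orange 377 [318.  57.] bay [ 0.0038 -0.2735] yaw 0.2604990636669413
wrist orange 308 [197. 249.] bay [-0.0491 -0.3502] yaw 3.638592853866072
wrist orange 1323 [317. 249.] bay [ 0.0032 -0.3506] yaw -0.2640513507398907
wrist orange 314 [437. 249.] bay [ 0.0555 -0.3506] yaw -4.0535772187782015
wrist orange 88 [431. 393.] bay [ 0.0606 -0.4304] yaw 79.59459396971452
```

send_rows(
  xyz=[
    [0.006,0,0],
    [0.01,0,0],
    [0.011,0,0],
    [0.011,0,0],
    [0.011,0,0],
    [0.011,0,0],
    [0.011,0,0],
    [0.011,0,0],
    [0.011,0,0],
    [0.011,0,0],
    [0.011,0,0],
    [0.008,0,0],
    [0.005,0,0],
    [0,0,0],
  ],
  rotation=[
    [0,0,0],
    [0,0,0],
    [0,0,0],
    [0,0,0],
    [0,0,0],
    [0,0,0],
    [0,0,0],
    [0,0,0],
    [0,0,0],
    [0,0,0],
    [0,0,0],
    [0,0,0],
    [0,0,0],
    [0,0,0],
  ],
  jaw=[0.9,0.9,0.9,0.9,0.9,0.9,0.9,0.9,0.9,0.9,0.9,0.9,0.9,0.9],
)

```text
time_s: 50.55
tool_pos: [0.485, 0.1196, 0.1953]
tool_rot: [179.9, 0.2, 86.3]
force: [-0.5, -6.8, 5.4]
grip_width: 0.0784
grasp_force: 3.3
```

```bash
python3 -c "
from h import *
inbay()" | grep -v "wrist orange"
```

```text
tool in bay [ 0.0016 -0.2387] F [-0.5 -6.8  5.4]
scene red 64 [419. 193.] bay [ 0.0378 -0.0686] yaw 0.103892497735103
scene orange 65 [397. 185.] bay [ 0.0021 -0.124 ] yaw 0.5259136273778324
scene yellow 58 [413. 175.] bay [-0.0304 -0.0692] yaw -0.34895392636781253
side yellow 44 [268. 164.] bay [-0.0323 -0.0706] yaw 2.565048685912757
```

send_rows(
  xyz=[
    [0.006,0,0],
    [0.01,0,0],
    [0.011,0,0],
    [0.011,0,0],
    [0.011,0,0],
    [0.011,0,0],
    [0.011,0,0],
    [0.011,0,0],
    [0.011,0,0],
    [0.01,0,0],
    [0.006,0,0],
    [0.003,0,0],
    [0,0,0],
  ],
  rotation=[
    [0,0,0],
    [0,0,0],
    [0,0,0],
    [0,0,0],
    [0,0,0],
    [0,0,0],
    [0,0,0],
    [0,0,0],
    [0,0,0],
    [0,0,0],
    [0,0,0],
    [0,0,0],
    [0,0,0],
  ],
  jaw=[0.9,0.9,0.9,0.9,0.9,0.9,0.9,0.9,0.9,0.9,0.9,0.9,0.9],
)

```text
time_s: 52.0
tool_pos: [0.4919, 0.2308, 0.1949]
tool_rot: [180.0, 0.3, 86.3]
force: [-0.7, -8.2, 6.2]
grip_width: 0.0781
grasp_force: 3.9
```

send_rows(
  xyz=[
    [0.003,0,0],
    [0.003,0,0],
    [0,0,0],
  ],
  rotation=[
    [0,0,0],
    [0,0,0],
    [0,0,0],
  ],
  jaw=[0.9,0.9,0.9],
)

```text
time_s: 52.3
tool_pos: [0.4922, 0.2365, 0.1947]
tool_rot: [180.0, 0.3, 86.3]
force: [0.5, -8.0, 5.5]
grip_width: 0.0783
grasp_force: 3.9
```

```bash
python3 -c "
from h import *
inbay()" | grep -v "wrist orange"
```

```text
tool in bay [ 0.0017 -0.1216] F [ 0.5 -8.   5.5]
scene orange 62 [436. 182.] bay [ 0.0029 -0.0071] yaw -2.2278441124749975
```

Creep forward until the force shows the stop.

send_rows(
  xyz=[
    [0.002,0,0],
    [0.002,0,0],
    [0.002,0,0],
    [0,0,0],
  ],
  rotation=[
    [0,0,0],
    [0,0,0],
    [0,0,0],
    [0,0,0],
  ],
  jaw=[0.9,0.9,0.9,0.9],
)

```text
time_s: 52.85
tool_pos: [0.4926, 0.2423, 0.1947]
tool_rot: [180.0, 0.3, 86.3]
force: [-1.0, -7.4, 6.2]
grip_width: 0.0783
grasp_force: 4.2
```

send_rows(
  xyz=[
    [0.002,0,0],
    [0,0,0],
  ],
  rotation=[
    [0,0,0],
    [0,0,0],
  ],
  jaw=[0.9,0.9],
)

```text
time_s: 53.05
tool_pos: [0.4928, 0.2441, 0.1947]
tool_rot: [180.0, 0.3, 86.3]
force: [-1.0, -8.9, 6.3]
grip_width: 0.0786
grasp_force: 4.4
```

send_rows(
  xyz=[
    [0.002,0,0],
    [0,0,0],
  ],
  rotation=[
    [0,0,0],
    [0,0,0],
  ],
  jaw=[0.9,0.9],
)

```text
time_s: 53.25
tool_pos: [0.4929, 0.2462, 0.1947]
tool_rot: [180.0, 0.3, 86.3]
force: [0.0, -9.4, 5.9]
grip_width: 0.0781
grasp_force: 4.4
```

send_rows(
  xyz=[
    [0.002,0,0],
    [0,0,0],
  ],
  rotation=[
    [0,0,0],
    [0,0,0],
  ],
  jaw=[0.9,0.9],
)

```text
time_s: 53.45
tool_pos: [0.4931, 0.2469, 0.1946]
tool_rot: [-180.0, 0.5, 86.2]
force: [-1.6, -11.8, 9.6]
grip_width: 0.0783
grasp_force: 6.3
```

send_rows(
  xyz=[
    [0.002,0,0],
    [0,0,0],
  ],
  rotation=[
    [0,0,0],
    [0,0,0],
  ],
  jaw=[0.9,0.9],
)

```text
time_s: 53.65
tool_pos: [0.4932, 0.2475, 0.1946]
tool_rot: [-179.9, 0.7, 86.2]
force: [-2.6, -16.9, 12.2]
grip_width: 0.078
grasp_force: 8.3
```

send_rows(
  xyz=[
    [0.002,0,0],
    [0,0,0],
  ],
  rotation=[
    [0,0,0],
    [0,0,0],
  ],
  jaw=[0.9,0.9],
)

```text
time_s: 53.85
tool_pos: [0.4934, 0.2481, 0.1945]
tool_rot: [-179.9, 0.9, 86.2]
force: [-3.8, -19.9, 15.0]
grip_width: 0.0784
grasp_force: 10.3
```

The tray is firmly against the stop. I'll back off slowly, rise and check.

send_rows(
  xyz=[
    [-0.004,0,0],
    [-0.006,0,0],
    [-0.02,0,0],
    [-0.03,0,0],
    [-0.03,0,0],
    [0,0,-0.03],
    [0,0,-0.04],
    [0,0,-0.04],
    [0,0,-0.04],
    [0,0,-0.04],
    [-0.04,0,0],
    [-0.04,0,0],
    [-0.04,0,0],
    [0,0,0],
    [0,0,0],
  ],
  rotation=[
    [0,0,0],
    [0,0,0],
    [0,0,0],
    [0,0,0],
    [0,0,0],
    [0,0,0],
    [0,0,0],
    [0,0,0],
    [0,0,0],
    [0,0,0],
    [0,0,0],
    [0,0,0],
    [0,0,0],
    [0,0,0],
    [0,0,0],
  ],
  jaw=[0.9,0.9,0.9,0.9,0.9,0.9,0.9,0.9,0.9,0.9,0.9,0.9,0.9,0.9,0.9],
)

```text
time_s: 55.35
tool_pos: [0.4793, 0.0453, 0.3842]
tool_rot: [180.0, -0.1, 86.3]
force: [-0.3, 0.3, -0.3]
grip_width: 0.0783
grasp_force: 0.0
```

```bash
python3 -c "
from h import *
inbay()
c=cam('wrist'); cv2.imwrite('pics/fin.png',c['image'])
p0=(.498,.358,-3.5); b=rect(.154,.206,.04); print('predicted near rim',pr(c,place(p0,b))[[2,3]].round(1).tolist())
# near-end wall's outer rim: light-wood mask columns, first row from below
hsv=cv2.cvtColor(c['image'],cv2.COLOR_BGR2HSV); m=cv2.inRange(hsv,(18,40,120),(32,145,255))
q=pr(c,place(p0,b))[[2,3]]
P=[]
for u in np.linspace(q[0,0]+12,q[1,0]-12,12).astype(int):
    v0=int(q[:,1].mean()); col=np.flatnonzero(m[max(0,v0-25):v0+25,u]); 
    if len(col): P.append((u,max(0,v0-25)+col.max()))
W=np.array([w(c,u,v,.0) for u,v in P]); print(P); a=np.polyfit(W[:,0],W[:,1],1); print('end wall yaw',np.degrees(np.arctan(a[0])),'y at x=.49',np.polyval(a,.49))
s=cam('scene'); h=cv2.cvtColor(s['image'],cv2.COLOR_BGR2HSV)[205:290,325:425]; mm=cv2.inRange(h,(0,0,170),(180,60,255)); k,L,st,ce=cv2.connectedComponentsWithStats(mm); i=1+st[1:,4].argmax(); print('jar',w(s,ce[i][0]+325,ce[i][1]+205,.065),st[i,4])
"
```

```text
tool in bay [ 0.0004 -0.3133] F [-0.3  0.3 -0.3]
scene orange 61 [440. 181.] bay [0.0034 0.0029] yaw -0.3494607768804201
predicted near rim [[233.0, -32.7], [397.7, -32.5]]
[(np.int64(283), np.int64(321)), (np.int64(321), np.int64(321)), (np.int64(347), np.int64(309)), (np.int64(372), np.int64(321)), (np.int64(385), np.int64(321))]
end wall yaw -2.7975124261136606 y at x=.49 -0.157668229465194
jar [0.69743351 0.11794461] 301
```

send_rows(
  xyz=[
    [0.035,0,0],
    [0.035,0,0],
    [0,0,0],
    [0,0,0],
  ],
  rotation=[
    [0,0,0],
    [0,0,0],
    [0,0,0],
    [0,0,0],
  ],
  jaw=[0.9,0.9,0.9,0.9],
)

```text
time_s: 56.0
tool_pos: [0.4837, 0.1165, 0.3839]
tool_rot: [-180.0, -0.0, 86.6]
force: [-1.0, 0.2, 0.0]
grip_width: 0.0785
grasp_force: 0.0
```

```bash
python3 -c "
from h import *
c=cam('wrist'); cv2.imwrite('pics/fin.png',c['image']); im=cv2.cvtColor(cv2.GaussianBlur(c['image'],(3,3),0),cv2.COLOR_BGR2HSV)
p0=(.498,.358,-3.5); b=rect(.154,.206,.04); q=pr(c,place(p0,b))[[2,3]]; b0=rect(.154,.206,0); q0=pr(c,place(p0,b0))[[2,3]]; print('pred top',q.round(1).tolist(),'foot',q0.round(1).tolist())
for u in (255,285,315,345,375): print(u,[(v,*im[v,u].tolist()) for v in range(max(0,int(q[0,1])-8),int(q0[0,1])+14,2)])
"
```

```text
pred top [[238.3, 48.6], [393.1, 48.8]] foot [[247.4, 56.7], [384.3, 56.9]]
255 [(40, 20, 75, 251), (42, 20, 73, 250), (44, 21, 74, 250), (46, 20, 83, 225), (48, 19, 97, 174), (50, 18, 99, 165), (52, 19, 98, 170), (54, 17, 108, 186), (56, 15, 137, 207), (58, 16, 140, 211), (60, 15, 141, 212), (62, 16, 142, 212), (64, 16, 142, 212), (66, 15, 141, 212), (68, 16, 140, 212)]
285 [(40, 20, 76, 245), (42, 20, 74, 252), (44, 21, 74, 254), (46, 20, 82, 232), (48, 19, 97, 177), (50, 19, 98, 166), (52, 19, 100, 166), (54, 18, 108, 184), (56, 16, 132, 211), (58, 16, 139, 218), (60, 16, 140, 219), (62, 16, 139, 219), (64, 16, 139, 219), (66, 16, 139, 220), (68, 16, 138, 220)]
315 [(40, 20, 78, 236), (42, 20, 74, 252), (44, 21, 73, 255), (46, 20, 80, 236), (48, 19, 94, 181), (50, 18, 99, 168), (52, 19, 99, 165), (54, 18, 109, 168), (56, 16, 133, 199), (58, 15, 140, 212), (60, 16, 140, 212), (62, 16, 140, 212), (64, 16, 140, 212), (66, 16, 140, 212), (68, 16, 140, 212)]
345 [(40, 21, 74, 252), (42, 21, 72, 255), (44, 22, 71, 255), (46, 21, 78, 242), (48, 19, 94, 188), (50, 18, 98, 169), (52, 19, 99, 167), (54, 18, 102, 177), (56, 16, 129, 194), (58, 16, 142, 205), (60, 15, 142, 206), (62, 15, 142, 206), (64, 15, 143, 207), (66, 15, 143, 207), (68, 15, 142, 207)]
375 [(40, 20, 75, 252), (42, 21, 73, 255), (44, 22, 70, 255), (46, 20, 77, 248), (48, 20, 94, 196), (50, 19, 99, 170), (52, 18, 99, 168), (54, 18, 101, 176), (56, 16, 130, 192), (58, 15, 143, 202), (60, 15, 143, 203), (62, 15, 143, 203), (64, 15, 143, 202), (66, 15, 143, 202), (68, 15, 143, 202)]
```

The tray's end wall is parallel to the bay and at the stop, the cartons rode along and the jar is centred on its mat. I'm handing in.

```bash
python3 -c "
from cell import env
print(env.sign_off())"
```

```text
the job is handed in; nothing more can be done
None
```

The job is handed in at about 56 s: the jar is centred on its cork mat, all five cartons stand on the tray floor, and the tray is straight and against the bay's end stop by force and camera checks.

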